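Test a gas cartridge with a rod gauge

ROBOT

A 6-joint arm with a two-finger parallel gripper is mounted at the origin on the work surface. World frame = base frame: x ahead of the robot, y to its left, z up, the work surface at z = 0. Lengths are in m, angles in degrees, forces in N, time in s.
With the tool pointing down it reaches from about 0.4 to 0.825 m from the base axis. Payload 7 kg.
Tool frame: the origin (TCP) lies between the finger pads; the fingertips stand 11 mm ahead of it and the grasp point (between the pads) lies 8 mm behind it (r.tcp_to_tips is the distance from the TCP to the fingertips, in m); x points along the fingers, y is the direction in which the jaws open and shut, and the axes are right-handed (so a half turn about x gives the same grasp; the last joint's range is limited). The gripper opens to 88 mm and grips with 3 to 60 N. Pads are 19 mm wide; open, the fingers measure 130 mm over their backs; the gripper's body (78 mm by 193 mm) begins 47 mm behind the grasp point.
Start: joints at [89.903, 20.546, 0.682, 0, -70.136, -16.507], TCP at [0.193, 0.647, 0.238] pointing down, gripper open.
Joint ranges: [-176.03, 176.03], [-82.01, 121.73], [-58.28, 71.71], [-173.87, 95.51], [-174.79, -0.11], [-173.66, 173.66]. Speed limits (degrees/s): [136.94, 136.94, 172.46, 180, 180, 180].

INTERFACE

Orientations are given as [roll, pitch, yaw] about the fixed x, y, z axes, in that order (R = Rz(yaw) Ry(pitch) Rx(roll)).
In Python, from plant import r gives the robot as it stands.
- The arm moves only by the tool arm_command, never from a script. Its argument "plan" is a list of rows, each an object of numbers: "dx", "dy", "dz": the shift along the tool's x, y, z each as a share of 0.02 m, from -1 to 1; "wx", "wy", "wz": the turn, a rotation vector about the tool's x, y, z each as a share of 0.08 rad, from -1 to 1. In form: [{"dx": .., "dy": .., "dz": .., "wx": .., "wy": .., "wz": ..}, ...]. A call has 1 to 20 rows; each row shifts and turns the pose as measured when the row begins, along the tool's axes as they then stand; what a row does not reach is not made up. A row lasts 1/12 s, in which the tool goes at most 41.7 mm and 7.16 degrees, less where a joint would pass 70% of its speed; a pose out of reach is approached as far as the arm can. A call with a number of a shift or a turn outside -1 to 1 is refused whole. A call with a gripper value outside its range is refused whole. "fingers" is the closure, from -1 (fully open) to 1 (shut), so that 0 is half open, set as the call begins (left out, the last holds). The fingers move at their own pace and stop on an object; "force" is the grip in N (left out, the last holds). Time passes only in rows, so rows that do not move let the fingers close. It gives the time, the measured TCP pose, the force and the opening at its end, in the units of the state.
- r.get_state(): the state, without advancing time (a new reading comes with each control period).
- r.capture(name): name is "scene" or "top" or "wrist"; returns (picture, depth): 400x640x3 uint8, red, green, blue; 400x640 float32, m along the optical axis (not along the pixel's ray), 0 where there is no reading.
- r.camera_model(name): a dict with "vertical_fov" (degrees; the focal length in pixels is half the picture's height over the tangent of half this angle, whatever the lens; pixels are square), "cx", "cy" (the principal point, pixels), "dist" ([k1, k2, p1, p2, k3] as OpenCV has them; the pictures are not rectified), "R" (3x3) and "t" (3): a world point X has camera coordinates R X + t. Camera axes: x right, y down, z forward; pixel columns grow to the right and rows downward; lengths in m; the calibration is good to about 2 mm. A picture is of the moment at which its call begins: read the wrist's pose just before it. camera_model takes no time and is no camera call; for the wrist camera it gives the pose at the moment of the call.
- r.close_job(): hands the job in, once; it reports no verdict.
Trained networks look in the newest picture that a camera, given by its name, has taken for a name from the list of things; names that differ only in an ending like _2 or _b are one class to them, and where a whole thing is asked for, a point or a joint stands for the part that bears it (a point fixed in the world has none). Each returns a list of dicts, best first, with "score" (0 to 1); they miss things now and then, are a little off and sometimes report something else, mostly with a low value. They report only what shows in the picture. A call takes as long as a camera call. They do not tell look-alikes from the thing itself.
- r.cut_out(camera, query): "mask" (400x640 bool, what is visible of it) and "bbox" ([left, top, width, height] in pixels, round what is visible of it).
- r.spot_point(camera, query): "centre" ([column, row] in pixels: a listed point, or the origin of a listed thing).
The state is a dict: "time_s": time; "joints": joint angles; "qd": joint speeds; "joint_torque": joint torques, N m; "tcp_pos": TCP position; "eef_rot": TCP orientation; "contact_force": force on the tool from outside, world axes, zero at the start; "moment": the same for the moment, N m; "gripper_width": finger opening in m.
Only numpy, scipy, OpenCV 4.12 (cv2) and the standard library are available. Lean on these libraries where they do the work, as an engineer would, in place of code of your own. Each camera call takes 0.05 s, during which the arm holds its last target.

TASK

Test the pressure of the gas cartridge that has the bare valve nipple: take the T-shaped gauge out of its holder, press it straight down over the nipple until its mouth sits firmly on the rubber washer, and hold it there for about a second with some 15 N (never more than 25 N), so that the gas pushes the rod out. Then stand the gauge upright in its holder again, without dropping it and with the rod still out to be read, and leave everything else where it is.

Things in the scene. Friction and masses are not known exactly. Their poses are not given: they have to be found in the camera images.
- gauge: T-shaped rod gauge, plain metal, 0.2 kg, loose, at first upright in its holder. Origin: centre of its open mouth (underside); z up, x along the barrel to the rod. Bell mouth: 27 mm across outside, 21 mm inside, narrowing over 7.5 mm to a 13 mm bore in a 19 mm neck. A plunger sits in the bore 9 mm above the mouth; a valve nipple pushes it up (6 N); it does not spring back.
- gauge_grip (a point): centre of the gauge's metal grip block, 38 mm above the mouth: 26 mm along x, 24 mm along y, 30 mm tall (23 to 53 mm above the mouth). Hold it here from above, fingers on the two y faces. The 16 mm thick barrel, axis 42 mm above the mouth, sticks out 47 mm both ways along x; the rod's dark knob is at its +x end.
- rod (a joint): how far the white rod stands out of the barrel's +x end, in m: 0 = in (start), at most 0.039. It moves 3 times as far as the plunger and stays where it was pushed; with the gauge fully home on the charged cartridge it ends between about 0.01 and 0.034, depending on the hidden pressure.
- holder_hole0 (a point): centre of the mouth of the round hole in the gauge's wooden holder block (90 x 90 x 30 mm, fixed). The hole is 34 mm wide and 15 mm deep; this point lies level with the block's top, 30 mm above the table. The gauge's mouth stands on the bottom of the hole, 15 mm below this point.
- cartridge: the cartridge to test: grey painted gas cartridge, 84 mm across (foot plate 92 mm), fixed. Origin: centre of its underside; z up. On its centre line stands a brass valve with a bare nipple (see cartridge_neck).
- cartridge_neck (a point): centre of the cartridge's top, 83 mm above its origin, under the valve: bare nipple 8 mm thick, 20 mm tall above a black rubber washer 33 mm across. The valve sits more or less proud: the washer's top is 95 to 123 mm above the cartridge's origin, to be found by feel. The nipple, sprung by the hidden pressure, pushes back with 2 to 6 N and sinks; the washer gives 1 mm per 7 N.
- capped: an equal cartridge whose valve is closed by a black screw cap, 30 mm across, top 106 mm above its origin (centre of the underside); fixed. Not to be tested. The two cartridges may stand either way round.
- stick_glass: bystander: glass 68 mm across and 90 mm tall with thin wooden sticks in it, up to 170 mm tall; origin: centre of its underside; loose
- tape_roll: bystander: roll of clear tape lying flat, 64 mm across, 18 mm tall; origin: centre of its underside; loose
- fitting: bystander: small brass pipe fitting, 26 mm across, 32 mm tall; origin: centre of its underside; loose
- brown_bottle: bystander: small brown glass bottle, 44 mm across, 85 mm tall; origin: centre of its underside; loose
- dish: bystander: shallow glass dish, 80 mm across, 14 mm tall; origin: centre of its underside; loose
There are look-alikes about, which are no part of the job. Several things have the shape of the gauge; the one meant has the colours described above.

How it is judged:
By the outcome, as a careful person would: the job done as asked, in the order asked, and still so for the second after the job is handed in, with the robot touching nothing.
It also fails if it takes over 61 s, if anything falls off the work surface, if the arm or the gripper's body presses on something with over 40 N, if the wrist force passes 120 N, or if a joint passes its speed limit or range.

## Working session

There is one attempt and no reset: what is moved stays moved. The work goes in short steps, Python scripts to look and compute and a tool call to move; the robot and the scene stay as the last step left them, time stands still between calls to the robot, and variables do not carry over. Pictures are saved under pics/ and viewed, and the job is handed in when it is done.

Besides the shell and the picture viewer there is one more tool, called after "Request:" by a JSON object that holds its "api" and its "payload". arm_command: Moves the arm, as the interface text tells. Shift numbers are shares of 0.02 m and turn numbers shares of 0.08 rad, none past 1 either way. Its arguments: {"type":"object","properties":{"plan":{"type":"array","items":{"type":"object","properties":{"dx":{"type":"number"},"dy":{"type":"number"},"dz":{"type":"number"},"wx":{"type":"number"},"wy":{"type":"number"},"wz":{"type":"number"}}}},"fingers":{"type":"number"},"force":{"type":"number"}},"required":["plan"]}

```bash
ls; mkdir -p pics; python3 - <<'E'
from plant import r
import cv2
s=r.get_state();print({k:s[k] for k in ['time_s','tcp_pos','eef_rot','contact_force','gripper_width']}, r.tcp_to_tips)
for n in ['scene','top','wrist']:
    p,d=r.capture(n);cv2.imwrite(f'pics/a_{n}.png',p[...,::-1])
    import numpy as np;np.save(f'pics/a_{n}_d.npy',d)
    m=r.camera_model(n);print(n,m)
E
```

```text
pics
{'time_s': 0.0, 'tcp_pos': array([0.19275257, 0.64636377, 0.23660857]), 'eef_rot': array([  94.09848799,   89.9020879 , -102.51069133]), 'contact_force': array([0.71794438, 0.55310761, 0.12072595]), 'gripper_width': 0.08726393431205982} 0.011
scene {'vertical_fov': 43.175428371748204, 'cx': 318.5041665830597, 'cy': 197.6189349990739, 'dist': array([-0.0305115,  0.       ,  0.       ,  0.       ,  0.       ]), 'R': array([[ 0.16907661,  0.98549976, -0.01425913],
       [ 0.79069786, -0.14426408, -0.5949662 ],
       [-0.58839612,  0.08932021, -0.80362423]]), 't': array([-0.02877452, -0.39374256,  1.46767977])}
top {'vertical_fov': 46.377959695726084, 'cx': 312.74544616656493, 'cy': 200.21232908018357, 'dist': array([0.01026756, 0.        , 0.        , 0.        , 0.        ]), 'R': array([[ 0.01565791, -0.9998701 , -0.00382332],
       [-0.99471181, -0.01518872, -0.1015762 ],
       [ 0.10150494,  0.00539357, -0.99482041]]), 't': array([-0.06666146,  0.545425  ,  0.99672853])}
wrist {'vertical_fov': 60.530012164517814, 'cx': 320.4470902144393, 'cy': 200.76390424033158, 'dist': array([0.0042656, 0.       , 0.       , 0.       , 0.       ]), 'R': array([[-0.28504677, -0.95851246,  0.00148647],
       [-0.91890517,  0.27370872,  0.28407185],
       [-0.27269327,  0.07960784, -0.95880184]]), 't': array([ 0.67448578, -0.03550692,  0.39066422])}
```

View pics/a_scene.png

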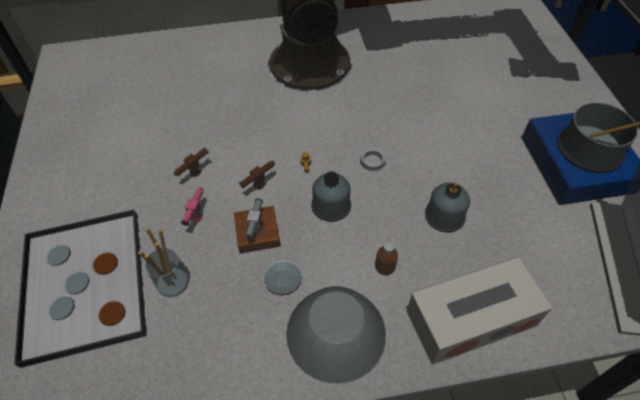

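View pics/a_top.png

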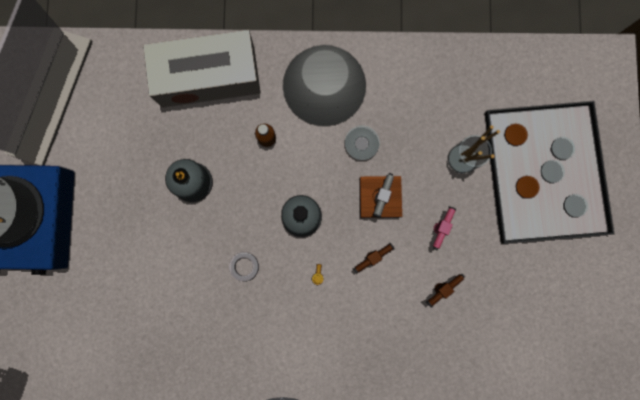

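View pics/a_wrist.png

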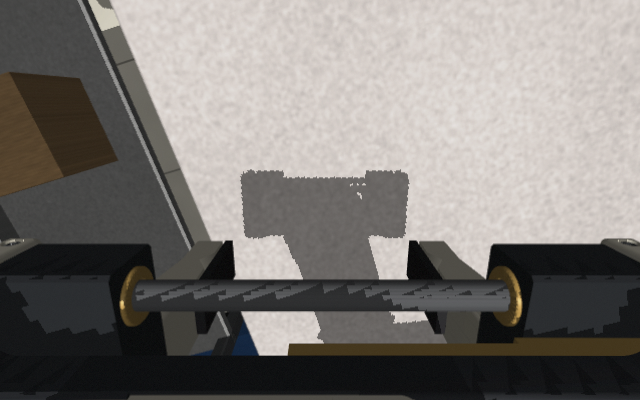

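Candidates for the gauge (top view): plain metal T in the wooden holder (383,195); brown T's on the table (375,258) and (445,290); pink T (444,228). I choose the metal one in the holder. Cartridges: brass nipple at (181,176), black cap at (301,214). Next I'll measure these and check close crops.

```bash
cat > h.py <<'E'
import numpy as np, cv2
from plant import r
def K(m):
    f=200/np.tan(np.radians(m['vertical_fov']/2)); return np.array([[f,0,m['cx']],[0,f,m['cy']],[0,0,1]])
def ray(m,uv):
    p=cv2.undistortPoints(np.array([[uv]],float),K(m),m['dist'])[0,0]
    d=m['R'].T@np.array([p[0],p[1],1]); return -m['R'].T@m['t'], d
def at_z(m,uv,z):
    o,d=ray(m,uv); return o+d*(z-o[2])/d[2]
def at_d(m,uv,dep):
    o,d=ray(m,uv); return o+d*dep
def proj(m,X):
    return cv2.projectPoints(np.array(X,float).reshape(-1,1,3),cv2.Rodrigues(m['R'])[0],m['t'],K(m),m['dist'])[0][:,0]
E
python3 - <<'E'
from h import *
print('cap/tests')
ims={}
for n in ['top','scene']:
    p,d=r.capture(n);m=r.camera_model(n);ims[n]=p
    for q,z in [('gauge_grip',.053),('gauge',.015),('holder_hole0',.03),('cartridge_neck',.083),('cartridge',0),('capped',0),('stick_glass',0)]:
        for o in r.spot_point(n,q)[:3]: print(n,q,round(o['score'],2),np.round(o['centre'],1),np.round(at_z(m,o['centre'],z),4))
t=ims['top']
a=cv2.resize(t[160:240,340:420],(400,400),interpolation=cv2.INTER_CUBIC);b=cv2.resize(t[140:220,150:230],(400,400),interpolation=cv2.INTER_CUBIC)
cv2.imwrite('pics/b.png',np.hstack([a,b])[...,::-1])
t=ims['scene']
a=cv2.resize(t[180:260,215:295],(400,400),interpolation=cv2.INTER_CUBIC);b=cv2.resize(t[165:245,410:490],(400,400),interpolation=cv2.INTER_CUBIC)
cv2.imwrite('pics/c.png',np.hstack([a,b])[...,::-1])
E
```

```text
cap/tests
top gauge_grip 0.94 [376.5 257.3] [ 0.4247 -0.1948  0.053 ]
top gauge_grip 0.87 [446.9 227.2] [ 0.4906 -0.344   0.053 ]
top gauge_grip 0.67 [444.1 288.6] [ 0.362  -0.3363  0.053 ]
top gauge 0.95 [367.8 256.8] [ 0.4248 -0.1808  0.015 ]
top gauge 0.85 [433.8 226.9] [ 0.4926 -0.3259  0.015 ]
top gauge 0.76 [378.9 196.3] [ 0.5587 -0.205   0.015 ]
top holder_hole0 0.69 [377.9 196.1] [ 0.5574 -0.2007  0.03  ]
top cartridge_neck 0.94 [183.  179.9] [0.5792 0.2126 0.083 ]
top cartridge 0.83 [190.  183.6] [0.5827 0.2202 0.    ]
top cartridge 0.25 [266.9 134.7] [0.6982 0.0491 0.    ]
top capped 0.94 [298.1 215.2] [ 0.5149 -0.0257  0.    ]
top capped 0.67 [382.8 197.1] [ 0.5587 -0.2158  0.    ]
top stick_glass 0.81 [459.7 159.3] [ 0.6476 -0.39    0.    ]
scene gauge_grip 0.83 [255.  172.8] [ 0.4312 -0.1913  0.053 ]
scene gauge_grip 0.78 [193.2 164.5] [ 0.3802 -0.3306  0.053 ]
scene gauge_grip 0.76 [193.9 207.2] [ 0.5037 -0.3319  0.053 ]
scene gauge 0.9 [254.1 228.9] [ 0.5578 -0.2097  0.015 ]
scene gauge 0.67 [195.3 172.4] [ 0.3721 -0.3335  0.015 ]
scene gauge 0.58 [254.8 219. ] [ 0.5319 -0.2057  0.015 ]
scene holder_hole0 0.88 [256.7 225.1] [ 0.5591 -0.2024  0.03  ]
scene holder_hole0 0.4 [451.1 191.2] [0.5461 0.241  0.03  ]
scene cartridge_neck 0.79 [450.8 193.9] [0.5896 0.2149 0.083 ]
scene cartridge 0.64 [444.1 215.8] [0.5894 0.2161 0.    ]
scene capped 0.64 [332.8 204.8] [ 0.5142 -0.0256  0.    ]
scene capped 0.29 [443.3 216.9] [0.5919 0.2134 0.    ]
scene stick_glass 0.63 [173.5 281.3] [ 0.6479 -0.3891  0.    ]
```

View pics/b.png

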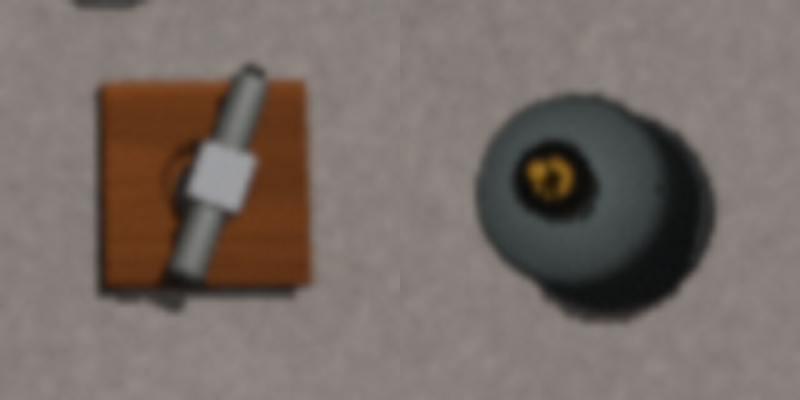

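View pics/c.png

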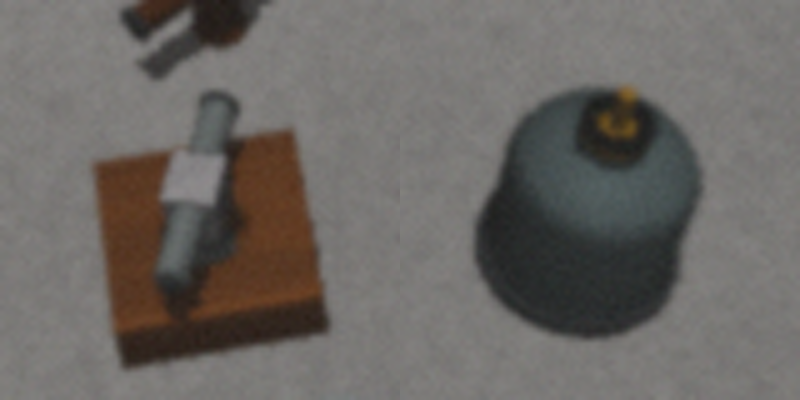

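The crops confirm it: plain metal T with its grip block at about (384,195) in the holder; the brass nipple on its black washer at about (180,176). Next: grasp pose numbers.

```bash
cat >> h.py <<'E'
from scipy.spatial.transform import Rotation as Ro
def pose():
    s=r.get_state(); return s, Ro.from_euler('xyz',s['eef_rot'],degrees=True).as_matrix()
def go(target, yaxis_deg=None):
    """print shift in tool axes (units of 0.02m) and turn rotvec (units .08rad) for tool x down & jaw axis dir"""
    s,R=pose(); d=R.T@(np.array(target)-s['tcp_pos'])
    print('t',round(s['time_s'],2),'tcp',np.round(s['tcp_pos'],4),'jaw deg',np.round(np.degrees(np.arctan2(R[1,1],R[0,1])),2),'tilt x',np.round(R[:,0],3),'F',np.round(s['contact_force'],1),'w',round(s['gripper_width'],4))
    print('shift rows',np.round(d/.02,2))
    if yaxis_deg is not None:
        a=np.radians(yaxis_deg)
        best=None
        for k in (0,np.pi):
            y=np.array([np.cos(a+k),np.sin(a+k),0]);x=np.array([0,0,-1.]);Rt=np.stack([x,y,np.cross(x,y)],1)
            v=Ro.from_matrix(R.T@Rt).as_rotvec()
            print(' turn rows',np.round(v/.08,2),' shift after turn',np.round(Rt.T@(np.array(target)-s['tcp_pos'])/.02,2))
E
python3 - <<'E'
from h import *
m=r.camera_model('top')
a=at_z(m,(390.5,174),.057);b=at_z(m,(377,214.5),.057);c=at_z(m,(384.6,195.4),.068)
print(a,b,(a+b)/2,c,np.linalg.norm(a-b)); ang=np.degrees(np.arctan2(*(a-b)[:2][::-1]));print(ang)
c2=at_z(r.camera_model('scene'),(215+193/5,180+177/5),.068);print(c2)
go([.55,-.2,.2],ang+90)
print(r.get_state()['joints'])
E
```

```text
[ 0.60234513 -0.22395678  0.057     ] [ 0.51499573 -0.19523287  0.057     ] [ 0.55867043 -0.20959483  0.057     ] [ 0.55477943 -0.2097057   0.068     ] 0.09195097408595582
-18.202897963532273
[ 0.55922754 -0.20469344  0.068     ]
t 0.95 tcp [0.1929 0.6468 0.2376] jaw deg -106.6 tilt x [ 0. -0. -1.] F [-0.4 -0.1 -0.1] w 0.0876
shift rows [  1.88  35.47 -29.21]
 turn rows [-38.92  -0.    -0.  ]  shift after turn [  1.88 -34.64  30.19]
 turn rows [ 0.35 -0.    0.  ]  shift after turn [  1.88  34.64 -30.19]
[ 8.99036215e+01  2.05454446e+01  6.82375452e-01  1.95130302e-03
 -7.01372526e+01 -1.65058996e+01]
```

Request:
{"api": "arm_command", "payload": {"plan": [{"dz": -1,"dy": 0.5},{"dz": -1,"dy": 0.5},{"dz": -1,"dy": 0.5},{"dz": -1,"dy": 0.5},{"dz": -1,"dy": 0.5},{"dz": -1,"dy": 0.5},{"dz": -1,"dy": 0.5},{"dz": -1,"dy": 0.5},{"dz": -1,"dy": 0.5},{"dz": -1,"dy": 0.5},{"dz": -1,"dy": 1},{"dz": -1,"dy": 1},{"dz": -1,"dy": 1},{"dz": -1,"dy": 1}], "fingers": -1}}

```text
schema error: expected keys dx, dy, dz, wx, wy, wz
```

```bash
python3 - <<'E'
from h import *
go([.55,-.2,.2],71.8)
E
```

```text
t 0.95 tcp [0.1929 0.6468 0.2376] jaw deg -106.6 tilt x [ 0. -0. -1.] F [-0.4 -0.1 -0.1] w 0.0876
shift rows [  1.88  35.47 -29.21]
 turn rows [-38.92  -0.    -0.  ]  shift after turn [  1.88 -34.65  30.19]
 turn rows [ 0.35 -0.    0.  ]  shift after turn [  1.88  34.65 -30.19]
```

Request:
{"api": "arm_command", "payload": {"plan": [{"dx": 0,"dy": 0.5,"dz": -1,"wx": 0,"wy": 0,"wz": 0},{"dx": 0,"dy": 0.5,"dz": -1,"wx": 0,"wy": 0,"wz": 0},{"dx": 0,"dy": 0.5,"dz": -1,"wx": 0,"wy": 0,"wz": 0},{"dx": 0,"dy": 0.5,"dz": -1,"wx": 0,"wy": 0,"wz": 0},{"dx": 0,"dy": 0.5,"dz": -1,"wx": 0,"wy": 0,"wz": 0},{"dx": 0,"dy": 0.5,"dz": -1,"wx": 0,"wy": 0,"wz": 0},{"dx": 0,"dy": 0.5,"dz": -1,"wx": 0,"wy": 0,"wz": 0},{"dx": 0,"dy": 0.5,"dz": -1,"wx": 0,"wy": 0,"wz": 0},{"dx": 0,"dy": 1,"dz": -1,"wx": 0,"wy": 0,"wz": 0},{"dx": 0,"dy": 1,"dz": -1,"wx": 0,"wy": 0,"wz": 0},{"dx": 0,"dy": 1,"dz": -1,"wx": 0,"wy": 0,"wz": 0},{"dx": 0,"dy": 1,"dz": -1,"wx": 0,"wy": 0,"wz": 0}], "fingers": -1}}

```text
time_s: 1.95
tcp_pos: [0.3823, 0.4204, 0.2364]
eef_rot: [-121.9, 89.9, 41.9]
contact_force: [0.4, 0.1, 0.9]
gripper_width: 0.0878
```

```bash
python3 - <<'E'
from h import *
go([.55,-.2,.2],71.8)
E
```

```text
t 1.95 tcp [0.3823 0.4204 0.2364] jaw deg -106.18 tilt x [ 0.001  0.001 -1.   ] F [0.4 0.1 0.9] w 0.0878
shift rows [  1.81  27.46 -16.69]
 turn rows [-3.883e+01 -2.000e-02 -1.000e-02]  shift after turn [  1.82 -26.85  17.65]
 turn rows [ 0.44 -0.01  0.01]  shift after turn [  1.82  26.85 -17.65]
```

Request:
{"api": "arm_command", "payload": {"plan": [{"dx": 0,"dy": 1,"dz": -0.7,"wx": 0,"wy": 0,"wz": 0},{"dx": 0,"dy": 1,"dz": -0.7,"wx": 0,"wy": 0,"wz": 0},{"dx": 0,"dy": 1,"dz": -0.7,"wx": 0,"wy": 0,"wz": 0},{"dx": 0,"dy": 1,"dz": -0.7,"wx": 0,"wy": 0,"wz": 0},{"dx": 0,"dy": 1,"dz": -0.7,"wx": 0,"wy": 0,"wz": 0},{"dx": 0,"dy": 1,"dz": -0.7,"wx": 0,"wy": 0,"wz": 0},{"dx": 0,"dy": 1,"dz": -0.6,"wx": 0,"wy": 0,"wz": 0},{"dx": 0,"dy": 1,"dz": -0.6,"wx": 0,"wy": 0,"wz": 0},{"dx": 0,"dy": 1,"dz": -0.6,"wx": 0,"wy": 0,"wz": 0},{"dx": 0,"dy": 1,"dz": -0.6,"wx": 0,"wy": 0,"wz": 0},{"dx": 0,"dy": 1,"dz": -0.6,"wx": 0,"wy": 0,"wz": 0},{"dx": 0,"dy": 1,"dz": -0.6,"wx": 0,"wy": 0,"wz": 0},{"dx": 0,"dy": 1,"dz": -0.6,"wx": 0,"wy": 0,"wz": 0},{"dx": 0,"dy": 1,"dz": -0.6,"wx": 0,"wy": 0,"wz": 0},{"dx": 0,"dy": 1,"dz": -0.6,"wx": 0,"wy": 0,"wz": 0},{"dx": 0,"dy": 1,"dz": -0.6,"wx": 0,"wy": 0,"wz": 0},{"dx": 0,"dy": 1,"dz": -0.6,"wx": 0,"wy": 0,"wz": 0},{"dx": 0,"dy": 1,"dz": -0.6,"wx": 0,"wy": 0,"wz": 0},{"dx": 0,"dy": 1,"dz": -0.6,"wx": 0,"wy": 0,"wz": 0},{"dx": 0,"dy": 1,"dz": -0.6,"wx": 0,"wy": 0,"wz": 0}]}}

```text
time_s: 3.62
tcp_pos: [0.5179, -0.0585, 0.2404]
eef_rot: [-129.6, 89.3, 34.3]
contact_force: [0.3, 0.4, 0.1]
gripper_width: 0.0875
```

```bash
python3 - <<'E'
from h import *
go([.55,-.2,.2],71.8)
E
```

```text
t 3.62 tcp [ 0.5179 -0.0585  0.2404] jaw deg -106.13 tilt x [ 0.01   0.007 -1.   ] F [0.3 0.4 0.1] w 0.0875
shift rows [ 1.99  6.37 -3.49]
 turn rows [-38.82  -0.19  -0.15]  shift after turn [ 2.02 -6.22  3.74]
 turn rows [ 0.45 -0.1   0.12]  shift after turn [ 2.02  6.22 -3.74]
```

Request:
{"api": "arm_command", "payload": {"plan": [{"dx": 0.2,"dy": 1,"dz": -0.5,"wx": 0.1,"wy": 0,"wz": 0},{"dx": 0.2,"dy": 1,"dz": -0.5,"wx": 0.1,"wy": 0,"wz": 0},{"dx": 0.2,"dy": 1,"dz": -0.5,"wx": 0.1,"wy": 0,"wz": 0},{"dx": 0.2,"dy": 1,"dz": -0.5,"wx": 0.1,"wy": 0,"wz": 0},{"dx": 0.2,"dy": 1,"dz": -0.5,"wx": 0,"wy": -0.1,"wz": 0.1},{"dx": 0,"dy": 0.5,"dz": -0.3,"wx": 0,"wy": 0,"wz": 0},{"dx": 0,"dy": 0,"dz": 0,"wx": 0,"wy": 0,"wz": 0}]}}

```text
time_s: 4.2
tcp_pos: [0.5406, -0.19, 0.2201]
eef_rot: [-133.3, 89.8, 28.5]
contact_force: [0.1, 0.7, 0.2]
gripper_width: 0.0876
```

```bash
python3 - <<'E'
from h import *
go([.5575,-.2085,.15],71.8)
m=r.camera_model('wrist')
p,d=r.capture('wrist');cv2.imwrite('pics/d.png',p[...,::-1]);np.save('pics/d.npy',d);np.save('pics/dm.npy',m,allow_pickle=True)
for q in ['gauge_grip','holder_hole0']:
    for o in r.spot_point('wrist',q)[:2]: print(q,o['score'],o['centre'],at_z(m,o['centre'],.053 if q[0]=='g' else .03))
print(proj(m,[[.5575,-.2085,.068]]))
E
```

```text
t 4.2 tcp [ 0.5406 -0.19    0.2201] jaw deg -108.24 tilt x [ 0.003  0.002 -1.   ] F [0.1 0.7 0.2] w 0.0876
shift rows [ 3.51  0.62 -1.08]
 turn rows [39.26  0.05  0.04]  shift after turn [ 3.51 -0.61  1.09]
 turn rows [-0.01 -0.03  0.03]  shift after turn [ 3.51  0.61 -1.09]
gauge_grip 0.94 [356.8, 280.2] [ 0.43309588 -0.19332143  0.053     ]
gauge_grip 0.67 [334.1, 163.0] [ 0.55596342 -0.20779319  0.053     ]
holder_hole0 0.78 [329.9, 159.7] [ 0.55624266 -0.20439101  0.03      ]
[[334.95317762 164.11228486]]
```

View pics/d.png

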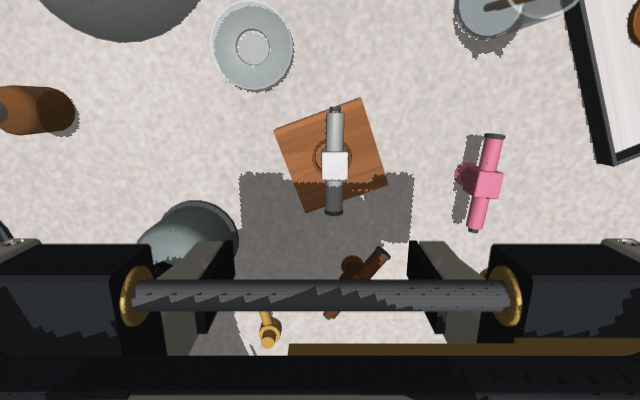

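Wrist view: metal gauge in its holder, grip block centred at (335,165), barrel upright in the picture from (335,108) to (334,212), so the jaws are aligned; the brown one (365,265) and pink one (485,180) are clear of it. I'll refine the block's centre.

```bash
python3 - <<'E'
from h import *
m=np.load('pics/dm.npy',allow_pickle=True).item()
p=cv2.imread('pics/d.png');d=np.load('pics/d.npy')
pts=[]
for v in range(100,220):
  for u in range(300,370):
    if d[v,u]>0:
        X=at_d(m,(u,v),d[v,u]); pts.append([u,v,*X,p[v,u].min()])
P=np.array(pts)
T=P[(P[:,4]>.055)]
print(len(T),T[:,2:5].min(0),T[:,2:5].max(0))
B=P[(P[:,5]>205)&(P[:,4]>.05)]
print(len(B),B[:,:2].min(0),B[:,:2].max(0),B[:,:2].mean(0),B[:,2:5].mean(0))
(c,s,a)=cv2.minAreaRect(B[:,2:4].astype(np.float32)*1000);print(c,s,a)
bar=P[(P[:,4]>.05)&(P[:,5]<=205)];(c,s,a)=cv2.minAreaRect(bar[:,2:4].astype(np.float32)*1000);print(c,s,a)
H=P[(P[:,4]>.026)&(P[:,4]<.034)]; print(H[:,4].mean())
cv2.imwrite('pics/e.png',cv2.resize(p[90:225,265:400],(540,540),interpolation=cv2.INTER_CUBIC))
E
```

```text
2149 [ 0.50911749 -0.22894991  0.05505321] [ 0.60535484 -0.18483538  0.07033865]
629 [322. 153.] [346. 179.] [334.52782194 165.6709062 ] [ 0.55618654 -0.20770493  0.06766274]
(555.9096069335938, -207.25010681152344) (21.456254959106445, 23.59259605407715) 71.8138656616211
(557.794677734375, -208.29153442382812) (24.03527069091797, 97.985595703125) 71.82768249511719
0.029553902671561737
```

View pics/e.png

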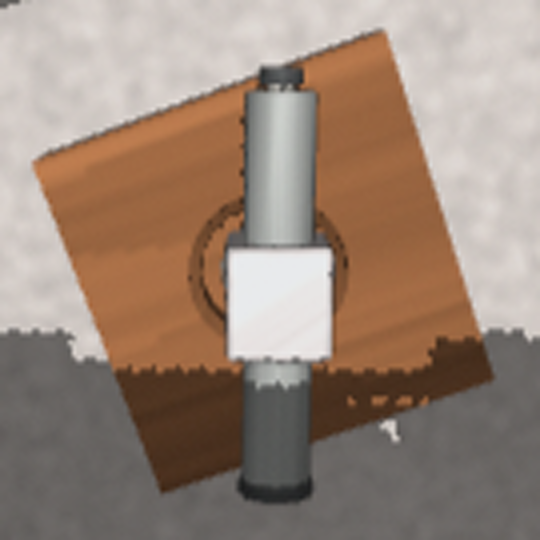

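```bash
python3 - <<'E'
from h import *
m=np.load('pics/dm.npy',allow_pickle=True).item()
print('hole',at_z(m,(332.2,157),.03))
go([.5567,-.2078,.1],71.8)
E
```

```text
hole [ 0.55809178 -0.2073687   0.03      ]
t 4.35 tcp [ 0.5403 -0.1879  0.2205] jaw deg -108.15 tilt x [ 0.003  0.002 -1.   ] F [-0.1  0.5 -0.3] w 0.0874
shift rows [ 6.03  0.71 -1.08]
 turn rows [-39.26  -0.06  -0.05]  shift after turn [ 6.03 -0.69  1.09]
 turn rows [ 0.01 -0.03  0.04]  shift after turn [ 6.03  0.69 -1.09]
```

Request:
{"api": "arm_command", "payload": {"plan": [{"dx": 1,"dy": 0.2,"dz": -0.3,"wx": 0,"wy": 0,"wz": 0},{"dx": 1,"dy": 0.2,"dz": -0.3,"wx": 0,"wy": 0,"wz": 0},{"dx": 1,"dy": 0.2,"dz": -0.3,"wx": 0,"wy": 0,"wz": 0},{"dx": 1,"dy": 0.1,"dz": -0.2,"wx": 0,"wy": 0,"wz": 0},{"dx": 1,"dy": 0,"dz": 0,"wx": 0,"wy": 0,"wz": 0},{"dx": 0.5,"dy": 0,"dz": 0,"wx": 0,"wy": 0,"wz": 0},{"dx": 0,"dy": 0,"dz": 0,"wx": 0,"wy": 0,"wz": 0}]}}

```text
time_s: 4.93
tcp_pos: [0.5615, -0.2009, 0.1126]
eef_rot: [-153.5, 89.1, 8.8]
contact_force: [-0.2, 0.1, -0.2]
gripper_width: 0.0879
```

```bash
python3 - <<'E'
from h import *
for i in range(3): print(r.get_state()['tcp_pos'])
go([.5567,-.2078,.046],71.8)
m=r.camera_model('wrist')
p,d=r.capture('wrist');cv2.imwrite('pics/f.png',p[...,::-1])
s,R=pose()
g=s['tcp_pos']+R@np.array([-.008,0,0])
print(proj(m,[g+R@np.array([.0,a*.044,0]) for a in (-1,0,1)]), proj(m,[[.5567,-.2078,.068]]))
E
```

```text
[ 0.5614668  -0.20088548  0.11260603]
[ 0.5614668  -0.20088548  0.11260603]
[ 0.5614668  -0.20088548  0.11260603]
t 4.93 tcp [ 0.5615 -0.2009  0.1126] jaw deg -107.64 tilt x [ 0.016  0.002 -1.   ] F [-0.2  0.1 -0.2] w 0.0879
shift rows [3.33 0.43 0.17]
 turn rows [-39.15  -0.14  -0.28]  shift after turn [ 3.33 -0.4  -0.12]
 turn rows [ 0.12 -0.18  0.09]  shift after turn [3.33 0.4  0.12]
[[222.5793881  276.01101455]
 [320.74517828 276.02420341]
 [418.88864264 276.08997266]] [[334.62279681 237.09766911]]
```

View pics/f.png

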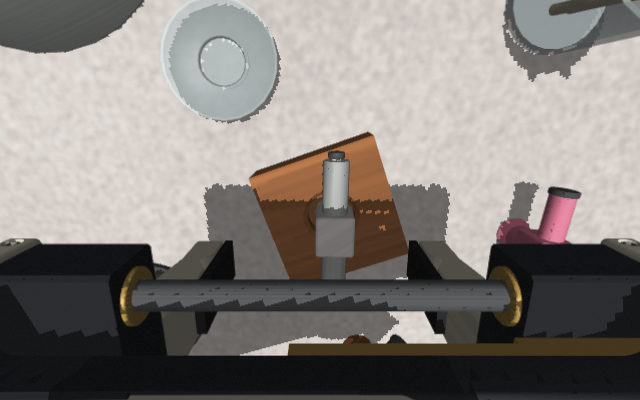

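The block's top at (335,238) matches the prediction (334.6,237). Going down.

Request:
{"api": "arm_command", "payload": {"plan": [{"dx": 0.7,"dy": 0.25,"dz": 0.1,"wx": 0.1,"wy": -0.18,"wz": 0.1},{"dx": 0.8,"dy": 0.15,"dz": 0,"wx": 0,"wy": 0,"wz": 0},{"dx": 0.8,"dy": 0.1,"dz": 0,"wx": 0,"wy": 0,"wz": 0},{"dx": 0.4,"dy": 0,"dz": 0,"wx": 0,"wy": 0,"wz": 0},{"dx": 0,"dy": 0,"dz": 0,"wx": 0,"wy": 0,"wz": 0}]}}

```text
time_s: 5.4
tcp_pos: [0.5615, -0.2088, 0.0643]
eef_rot: [-179.5, 89.4, -17.4]
contact_force: [0.2, -0.3, 0.7]
gripper_width: 0.0877
```

```bash
python3 - <<'E'
from h import *
go([.5567,-.2078,.046],71.8)
E
```

```text
t 5.4 tcp [ 0.5615 -0.2088  0.0643] jaw deg -107.91 tilt x [ 0.01  -0.003 -1.   ] F [ 0.2 -0.3  0.7] w 0.0877
shift rows [0.91 0.03 0.25]
 turn rows [-39.21  -0.    -0.2 ]  shift after turn [ 0.91 -0.03 -0.24]
 turn rows [ 0.06 -0.13  0.  ]  shift after turn [0.91 0.03 0.24]
```

Request:
{"api": "arm_command", "payload": {"plan": [{"dx": 0.4,"dy": 0,"dz": 0.15,"wx": 0.05,"wy": -0.12,"wz": 0},{"dx": 0.4,"dy": 0,"dz": 0.1,"wx": 0,"wy": 0,"wz": 0},{"dx": 0.15,"dy": 0,"dz": 0,"wx": 0,"wy": 0,"wz": 0},{"dx": 0,"dy": 0,"dz": 0,"wx": 0,"wy": 0,"wz": 0}]}}

```text
time_s: 5.73
tcp_pos: [0.5582, -0.2069, 0.0465]
eef_rot: [-168.9, 89.8, -7.0]
contact_force: [-0.1, -0.0, 0.4]
gripper_width: 0.0872
```

```bash
python3 - <<'E'
from h import *
go([.5567,-.2078,.046],71.8)
E
```

```text
t 5.73 tcp [ 0.5582 -0.2069  0.0465] jaw deg -108.12 tilt x [ 0.003 -0.    -1.   ] F [-0.1 -0.   0.4] w 0.0872
shift rows [0.02 0.07 0.06]
 turn rows [-3.925e+01 -1.000e-02 -6.000e-02]  shift after turn [ 0.02 -0.07 -0.06]
 turn rows [ 0.02 -0.04  0.01]  shift after turn [0.02 0.07 0.06]
```

Request:
{"api": "arm_command", "payload": {"plan": [{"dx": 0,"dy": 0,"dz": 0,"wx": 0,"wy": 0,"wz": 0},{"dx": 0,"dy": 0,"dz": 0,"wx": 0,"wy": 0,"wz": 0},{"dx": 0,"dy": 0,"dz": 0,"wx": 0,"wy": 0,"wz": 0},{"dx": 0,"dy": 0,"dz": 0,"wx": 0,"wy": 0,"wz": 0},{"dx": 0,"dy": 0,"dz": 0,"wx": 0,"wy": 0,"wz": 0},{"dx": 0,"dy": 0,"dz": 0,"wx": 0,"wy": 0,"wz": 0},{"dx": 0,"dy": 0,"dz": 0,"wx": 0,"wy": 0,"wz": 0},{"dx": 0,"dy": 0,"dz": 0,"wx": 0,"wy": 0,"wz": 0}], "fingers": 1, "force": 50}}

```text
time_s: 6.4
tcp_pos: [0.5594, -0.207, 0.0483]
eef_rot: [-169.8, 89.7, -7.9]
contact_force: [-0.5, 0.1, -1.1]
gripper_width: 0.0401
```

```bash
python3 - <<'E'
from h import *
go([.5567,-.2078,.046],71.8)
E
```

```text
t 6.4 tcp [ 0.5594 -0.207   0.0483] jaw deg -108.09 tilt x [ 0.006 -0.001 -1.   ] F [-0.5  0.1 -1.1] w 0.0401
shift rows [0.11 0.08 0.12]
 turn rows [-3.925e+01 -2.000e-02 -1.200e-01]  shift after turn [ 0.11 -0.08 -0.12]
 turn rows [ 0.02 -0.08  0.01]  shift after turn [0.11 0.08 0.12]
```

Request:
{"api": "arm_command", "payload": {"plan": [{"dx": 0.1,"dy": 0.05,"dz": 0.1,"wx": 0,"wy": -0.08,"wz": 0},{"dx": 0,"dy": 0,"dz": 0,"wx": 0,"wy": 0,"wz": 0},{"dx": 0,"dy": 0,"dz": 0,"wx": 0,"wy": 0,"wz": 0},{"dx": 0,"dy": 0,"dz": 0,"wx": 0,"wy": 0,"wz": 0},{"dx": 0,"dy": 0,"dz": 0,"wx": 0,"wy": 0,"wz": 0}]}}

```text
time_s: 6.82
tcp_pos: [0.5572, -0.2073, 0.0463]
eef_rot: [-58.2, 89.9, 103.7]
contact_force: [-0.6, -0.7, 2.2]
gripper_width: 0.0234
```

```bash
python3 - <<'E'
from h import *
go([.5567,-.2078,.046],71.8)
E
```

```text
t 6.82 tcp [ 0.5572 -0.2073  0.0463] jaw deg -108.09 tilt x [-0.     0.001 -1.   ] F [-0.6 -0.7  2.2] w 0.0234
shift rows [0.01 0.03 0.01]
 turn rows [-3.925e+01 -2.000e-02  1.000e-02]  shift after turn [ 0.01 -0.03 -0.01]
 turn rows [0.02 0.01 0.02]  shift after turn [0.01 0.03 0.01]
```

Request:
{"api": "arm_command", "payload": {"plan": [{"dx": -0.5,"dy": 0,"dz": 0,"wx": 0,"wy": 0,"wz": 0},{"dx": -0.7,"dy": 0,"dz": 0,"wx": 0,"wy": 0,"wz": 0},{"dx": -1,"dy": 0,"dz": 0,"wx": 0,"wy": 0,"wz": 0},{"dx": -1,"dy": 0,"dz": 0,"wx": 0,"wy": 0,"wz": 0},{"dx": -1,"dy": 0,"dz": 0,"wx": 0,"wy": 0,"wz": 0},{"dx": -1,"dy": 0,"dz": 0,"wx": 0,"wy": 0,"wz": 0},{"dx": -1,"dy": 0,"dz": 0,"wx": 0,"wy": 0,"wz": 0},{"dx": -1,"dy": 0,"dz": 0,"wx": 0,"wy": 0,"wz": 0},{"dx": -1,"dy": 0,"dz": 0,"wx": 0,"wy": 0,"wz": 0},{"dx": -1,"dy": 0,"dz": 0,"wx": 0,"wy": 0,"wz": 0},{"dx": -0.5,"dy": 0,"dz": 0,"wx": 0,"wy": 0,"wz": 0}]}}

```text
time_s: 7.73
tcp_pos: [0.5516, -0.207, 0.249]
eef_rot: [1.8, 89.2, 163.6]
contact_force: [0.1, 0.1, -2.0]
gripper_width: 0.0236
```

```bash
python3 - <<'E'
from h import *
m=r.camera_model('top'); p,d=r.capture('top'); cv2.imwrite('pics/g.png',cv2.resize(p[150:250,330:430],(500,500))[...,::-1])
# cartridge nipple: circles, from the first top/scene pictures, by triangulating blobs
for n,box in (('top',(150,140)),('scene',(410,165))):
    q=cv2.imread(f'pics/a_{n}.png'); m=r.camera_model(n)
    sub=q[box[1]:box[1]+80,box[0]:box[0]+80].astype(int)
    yel=(sub[...,2]-sub[...,0]>50); v,u=np.nonzero(yel); print(n,len(u),u.mean()+box[0],v.mean()+box[1],u.min()+box[0],u.max()+box[0],v.min()+box[1],v.max()+box[1])
    g=cv2.resize(q[box[1]:box[1]+80,box[0]:box[0]+80],(400,400),interpolation=cv2.INTER_NEAREST); cv2.imwrite(f'pics/h_{n}.png',g)
    dd=np.load(f'pics/a_{n}_d.npy')
    for vv in range(v.min(),v.max()+1): print([ (round(float(at_d(m,(uu+box[0],vv+box[1]),dd[vv+box[1],uu+box[0]])[2]),3)) for uu in range(u.min(),u.max()+1)])
go([.58,.21,.25],71.8)
E
```

```text
top 44 180.02272727272728 174.52272727272728 176 184 172 178
[0.101, 0.1, 0.099, 0.097, 0.099, 0.096, 0.097, 0.099, 0.1]
[0.121, 0.118, 0.119, 0.113, 0.096, 0.095, 0.093, 0.097, 0.095]
[0.118, 0.119, 0.119, 0.115, 0.109, 0.095, 0.096, 0.096, 0.095]
[0.119, 0.118, 0.121, 0.115, 0.11, 0.099, 0.095, 0.096, 0.101]
[0.096, 0.116, 0.116, 0.109, 0.106, 0.1, 0.094, 0.092, 0.101]
[0.095, 0.095, 0.096, 0.102, 0.1, 0.101, 0.096, 0.097, 0.098]
[0.099, 0.093, 0.096, 0.094, 0.095, 0.098, 0.095, 0.097, 0.099]
scene 16 454.0625 187.4375 450 456 183 191
[0.076, 0.098, 0.098, 0.097, 0.115, 0.117, 0.115]
[0.099, 0.099, 0.099, 0.097, 0.119, 0.114, 0.117]
[0.094, 0.099, 0.097, 0.112, 0.113, 0.116, 0.116]
[0.099, 0.098, 0.096, 0.108, 0.109, 0.109, 0.114]
[0.097, 0.094, 0.096, 0.106, 0.109, 0.11, 0.107]
[0.095, 0.098, 0.1, 0.104, 0.104, 0.106, 0.093]
[0.094, 0.094, 0.097, 0.101, 0.102, 0.105, 0.097]
[0.097, 0.096, 0.095, 0.1, 0.1, 0.096, 0.096]
[0.097, 0.096, 0.094, 0.096, 0.097, 0.096, 0.096]
t 7.78 tcp [ 0.5523 -0.2073  0.2504] jaw deg -108.2 tilt x [-0.011  0.003 -1.   ] F [ 1.2 -0.1  1.2] w 0.0238
shift rows [  0.07 -20.25   5.2 ]
 turn rows [-39.27   0.     0.22]  shift after turn [ 2.000e-02  2.025e+01 -5.200e+00]
 turn rows [ 0.    0.14 -0.  ]  shift after turn [ 2.000e-02 -2.025e+01  5.200e+00]
```

View pics/g.png

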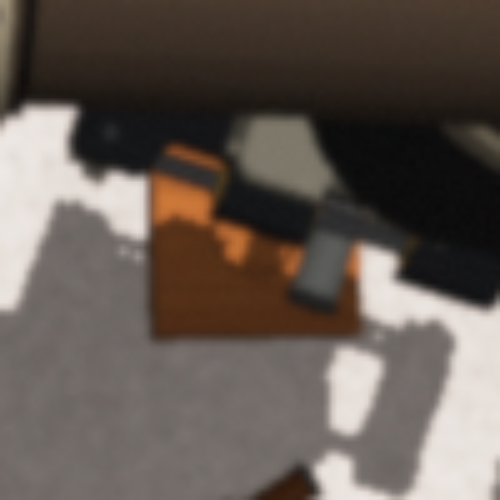

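Gauge is held and lifted clear (its end shows at (392,205) in the full top view); washer top reads ≈0.0965 m and nipple top ≈0.1175 m. Moving toward the nipple cartridge.

Request:
{"api": "arm_command", "payload": {"plan": [{"dx": 0,"dy": -0.5,"dz": 0.1,"wx": 0,"wy": 0.14,"wz": 0},{"dx": 0,"dy": -0.8,"dz": 0.2,"wx": 0,"wy": 0,"wz": 0},{"dx": 0,"dy": -1,"dz": 0.35,"wx": 0,"wy": 0,"wz": 0},{"dx": 0,"dy": -1,"dz": 0.35,"wx": 0,"wy": 0,"wz": 0},{"dx": 0,"dy": -1,"dz": 0.35,"wx": 0,"wy": 0,"wz": 0},{"dx": 0,"dy": -1,"dz": 0.35,"wx": 0,"wy": 0,"wz": 0},{"dx": 0,"dy": -1,"dz": 0.35,"wx": 0,"wy": 0,"wz": 0},{"dx": 0,"dy": -1,"dz": 0.35,"wx": 0,"wy": 0,"wz": 0},{"dx": 0,"dy": -1,"dz": 0.35,"wx": 0,"wy": 0,"wz": 0},{"dx": 0,"dy": -1,"dz": 0.35,"wx": 0,"wy": 0,"wz": 0},{"dx": 0,"dy": -1,"dz": 0.35,"wx": 0,"wy": 0,"wz": 0},{"dx": 0,"dy": -1,"dz": 0.35,"wx": 0,"wy": 0,"wz": 0},{"dx": 0,"dy": -1,"dz": 0.35,"wx": 0,"wy": 0,"wz": 0},{"dx": 0,"dy": -1,"dz": 0.35,"wx": 0,"wy": 0,"wz": 0},{"dx": 0,"dy": -1,"dz": 0.35,"wx": 0,"wy": 0,"wz": 0},{"dx": 0,"dy": -1,"dz": 0.35,"wx": 0,"wy": 0,"wz": 0},{"dx": 0,"dy": -1,"dz": 0.35,"wx": 0,"wy": 0,"wz": 0},{"dx": 0,"dy": -1,"dz": 0.35,"wx": 0,"wy": 0,"wz": 0},{"dx": 0,"dy": -1,"dz": 0.35,"wx": 0,"wy": 0,"wz": 0},{"dx": 0,"dy": 0,"dz": 0,"wx": 0,"wy": 0,"wz": 0}]}}

```text
time_s: 9.45
tcp_pos: [0.5312, 0.2021, 0.2245]
eef_rot: [26.6, 88.4, -172.0]
contact_force: [-0.4, -1.0, -2.7]
gripper_width: 0.0234
```

```bash
python3 - <<'E'
from h import *
for n,box in (('top',(165,160,200,195)),('scene',(440,175,470,205))):
    dd=np.load(f'pics/a_{n}_d.npy'); m=r.camera_model(n)
    P=np.array([at_d(m,(u,v),dd[v,u]) for v in range(box[1],box[3]) for u in range(box[0],box[2])])
    N=P[P[:,2]>.112]; print(n,'nip',len(N),N.mean(0)); N=P[P[:,2]>.101];print(n,'nip all',len(N),N.mean(0)); W=P[(P[:,2]>.091)&(P[:,2]<.101)]; print(n,'wash',len(W),W.mean(0),W.min(0),W.max(0))
go([.58,.21,.25],71.8)
m=r.camera_model('wrist')
p,d=r.capture('wrist');cv2.imwrite('pics/i.png',p[...,::-1]);np.save('pics/i.npy',d);np.save('pics/im.npy',m,allow_pickle=True)
E
```

```text
top nip 16 [0.56758985 0.17944773 0.23385397]
top nip all 30 [0.57635861 0.1958334  0.17308952]
top wash 171 [0.58574744 0.21447667 0.09761727] [0.57026898 0.19939637 0.09154382] [0.6018721  0.23054608 0.10098536]
scene nip 19 [0.71304018 0.13873893 0.29064326]
scene nip all 34 [0.65934533 0.1737555  0.20934893]
scene wash 146 [0.59029634 0.21669391 0.09692846] [0.57185395 0.20280622 0.09205487] [0.6057243  0.23358551 0.10098281]
t 9.45 tcp [0.5312 0.2021 0.2245] jaw deg -108.6 tilt x [-0.028 -0.004 -1.   ] F [-0.4 -1.  -2.7] w 0.0234
shift rows [-1.35 -1.13 -2.15]
 turn rows [39.18 -0.25 -0.5 ]  shift after turn [-1.28  1.14  2.19]
 turn rows [-0.09  0.32 -0.16]  shift after turn [-1.28 -1.14 -2.19]
```

View pics/i.png

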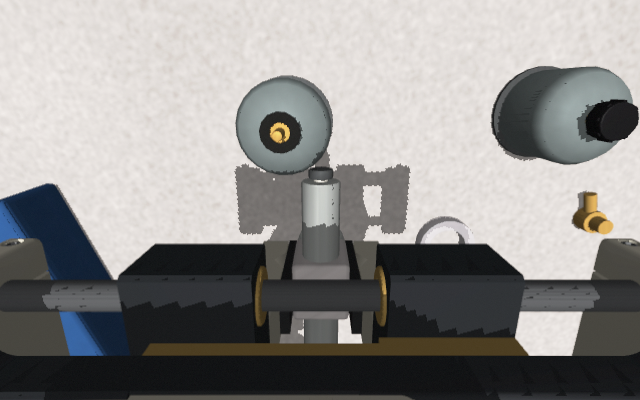

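Wrist view: the held gauge is central (barrel tip at (320,172)), the brass nipple at (278,134) on its washer is ahead and left, and the capped one is at (610,120).

```bash
cat > nip.py <<'E'
from h import *
def nip(p,d,m,box):
    Z=[];C=[]
    for v in range(box[1],box[3]):
        for u in range(box[0],box[2]):
            if d[v,u]>0: Z.append([*at_d(m,(u,v),d[v,u])]); C.append(p[v,u])
    Z=np.array(Z);C=np.array(C).astype(int)
    br=(C[:,2]-C[:,0]>60); dk=(C.max(1)<60)
    N=Z[br&(Z[:,2]>.11)&(Z[:,2]<.13)];B=Z[br&(Z[:,2]>.09)&(Z[:,2]<.105)]
    W=Z[dk&(Z[:,2]>.085)&(Z[:,2]<.105)]
    print('nipple',len(N),np.round(N.mean(0),4),N[:,2].max()); print('washer',len(W),np.round(W.mean(0),4),'mid',np.round((W.min(0)+W.max(0))/2,4),np.round(W.max(0)-W.min(0),4))
    if len(W)>20:
        from scipy.optimize import least_squares
        h=cv2.convexHull((W[:,:2]*1000).astype(np.float32))
        print('circle',cv2.minEnclosingCircle(h))
E
python3 - <<'E'
from nip import *
nip(cv2.imread('pics/i.png'),np.load('pics/i.npy'),np.load('pics/im.npy',allow_pickle=True).item(),(250,100,312,165))
d=np.load('pics/i.npy');m=np.load('pics/im.npy',allow_pickle=True).item()
print(at_d(m,(278,134),d[134,278]), at_z(m,(278,134),.1175))
E
```

```text
nipple 87 [0.5869 0.2158 0.1173] 0.11926672528275425
washer 958 [0.5868 0.2156 0.0975] mid [0.5866 0.2155 0.0968] [0.0312 0.032  0.0059]
circle ((586.5794067382812, 215.6134490966797), 16.170560836791992)
[0.58747643 0.21445922 0.11714367] [0.58750527 0.21440852 0.1175    ]
```

Request:
{"api": "arm_command", "payload": {"plan": [{"dx": 0,"dy": -0.2,"dz": -0.5,"wx": -0.05,"wy": 0.3,"wz": -0.15},{"dx": 0,"dy": -0.3,"dz": -0.6,"wx": 0,"wy": 0,"wz": 0},{"dx": 0,"dy": -0.3,"dz": -0.6,"wx": 0,"wy": 0,"wz": 0},{"dx": 0,"dy": -0.3,"dz": -0.6,"wx": 0,"wy": 0,"wz": 0},{"dx": 0,"dy": -0.3,"dz": -0.3,"wx": 0,"wy": 0,"wz": 0},{"dx": 0,"dy": 0,"dz": 0,"wx": 0,"wy": 0,"wz": 0},{"dx": 0,"dy": 0,"dz": 0,"wx": 0,"wy": 0,"wz": 0}]}}

```text
time_s: 10.08
tcp_pos: [0.5879, 0.2088, 0.2175]
eef_rot: [45.0, 89.3, -153.4]
contact_force: [0.2, 0.8, -2.3]
gripper_width: 0.0236
```

```bash
python3 - <<'E'
from h import *
go([.5873,.2160,.16],71.8)
E
```

```text
t 10.08 tcp [0.5879 0.2088 0.2175] jaw deg -108.4 tilt x [-0.01  -0.005 -1.   ] F [ 0.2  0.8 -2.3] w 0.0236
shift rows [ 2.88 -0.35  0.12]
 turn rows [39.22 -0.16 -0.16]  shift after turn [ 2.88  0.33 -0.14]
 turn rows [-0.04  0.1  -0.1 ]  shift after turn [ 2.88 -0.33  0.14]
```

Request:
{"api": "arm_command", "payload": {"plan": [{"dx": 0.5,"dy": -0.15,"dz": 0.1,"wx": -0.03,"wy": 0.1,"wz": -0.1},{"dx": 0.6,"dy": -0.15,"dz": 0,"wx": 0,"wy": 0,"wz": 0},{"dx": 0.6,"dy": -0.1,"dz": 0,"wx": 0,"wy": 0,"wz": 0},{"dx": 0.6,"dy": 0,"dz": 0,"wx": 0,"wy": 0,"wz": 0},{"dx": 0.2,"dy": 0,"dz": 0,"wx": 0,"wy": 0,"wz": 0},{"dx": 0,"dy": 0,"dz": 0,"wx": 0,"wy": 0,"wz": 0}]}}

```text
time_s: 10.58
tcp_pos: [0.5864, 0.2159, 0.1638]
eef_rot: [35.3, 89.9, -163.0]
contact_force: [0.2, -0.2, -2.4]
gripper_width: 0.0238
```

```bash
python3 - <<'E'
from h import *
go([.5873,.2160,.16],71.8)
ims=[]
for n in ['scene','top','wrist']:
    p,d=r.capture(n);m=r.camera_model(n)
    u,v=proj(m,[[.5868,.2157,.12]])[0].astype(int); h=40 if n!='wrist' else 70
    v=min(v,399-h)
    ims.append(cv2.resize(p[max(v-h,0):v+h,u-h:u+h],(266,266),interpolation=cv2.INTER_CUBIC)); print(n,u,v)
cv2.imwrite('pics/j.png',np.hstack(ims)[...,::-1])
E
```

```text
t 10.58 tcp [0.5864 0.2159 0.1638] jaw deg -108.37 tilt x [-0.002 -0.001 -1.   ] F [ 0.2 -0.2 -2.4] w 0.0238
shift rows [ 0.19 -0.02 -0.04]
 turn rows [ 3.923e+01 -3.000e-02 -4.000e-02]  shift after turn [0.19 0.02 0.04]
 turn rows [-0.04  0.02 -0.02]  shift after turn [ 0.19 -0.02 -0.04]
scene 454 182
top 176 173
wrist 322 232
```

View pics/j.png

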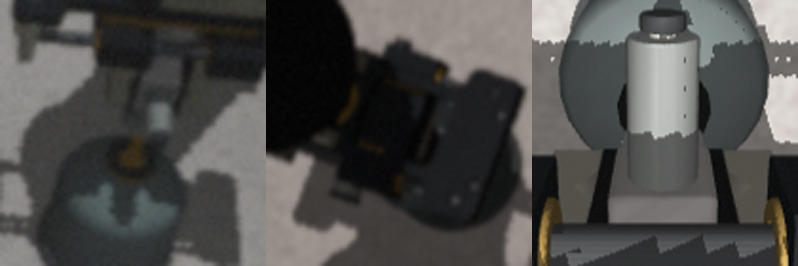

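```bash
python3 - <<'E'
from h import *
s,R=pose()
p,d=r.capture('scene');m=r.camera_model('scene')
mo=s['tcp_pos']+R@np.array([.0313,0,0]);gx=-R[:,2]
L=dict(mouth=mo,ktip=mo+R@[-.042,0,0]+.047*gx,nip=[.5868,.2157,.1175],nb=[.5868,.2157,.097])
x0,y0,s_=424,150,8
img=cv2.resize(p[y0:y0+65,x0:x0+70],None,fx=s_,fy=s_,interpolation=cv2.INTER_CUBIC)[...,::-1].copy()
img=cv2.convertScaleAbs(img,alpha=1.8)
for k,X in L.items():
    u,v=proj(m,[X])[0];print(k,u,v);cv2.circle(img,(int((u+.5-x0)*s_),int((v+.5-y0)*s_)),4,(0,0,255),1)
cv2.imwrite('pics/k.png',img)
E
```

```text
mouth 456.0233009887765 177.89416162217842
ktip 460.7006739858863 183.09885094862761
nip 453.98971652172736 182.79241562835531
nb 452.0407358154272 188.80407961710048
```

View pics/k.png

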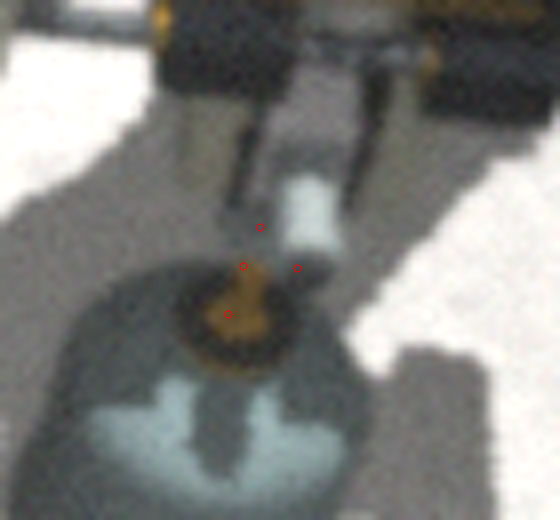

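Wrist crop: the barrel (centre 663) lies over the middle of the washer (617..712), so it's aligned sideways. Going down gently, checking force.

Request:
{"api": "arm_command", "payload": {"plan": [{"dx": 0.35,"dy": 0,"dz": -0.03,"wx": 0,"wy": 0,"wz": 0},{"dx": 0.35,"dy": 0,"dz": 0,"wx": 0,"wy": 0,"wz": 0},{"dx": 0.2,"dy": 0,"dz": 0,"wx": 0,"wy": 0,"wz": 0},{"dx": 0,"dy": 0,"dz": 0,"wx": 0,"wy": 0,"wz": 0}]}}

```text
time_s: 11.12
tcp_pos: [0.5892, 0.2169, 0.1484]
eef_rot: [-121.5, 89.7, 40.2]
contact_force: [-0.3, 0.4, -1.7]
gripper_width: 0.0239
```

```bash
python3 - <<'E'
from h import *
go([.5873,.2160,.14],71.8)
E
```

```text
t 11.12 tcp [0.5892 0.2169 0.1484] jaw deg -108.36 tilt x [ 0.004  0.003 -1.   ] F [-0.3  0.4 -1.7] w 0.0239
shift rows [0.42 0.07 0.08]
 turn rows [39.24  0.08  0.05]  shift after turn [ 0.42 -0.07 -0.08]
 turn rows [-0.03 -0.03  0.05]  shift after turn [0.42 0.07 0.08]
```

Request:
{"api": "arm_command", "payload": {"plan": [{"dx": 0.2,"dy": 0.06,"dz": 0.08,"wx": 0,"wy": -0.03,"wz": 0.05},{"dx": 0.15,"dy": 0,"dz": 0,"wx": 0,"wy": 0,"wz": 0},{"dx": 0,"dy": 0,"dz": 0,"wx": 0,"wy": 0,"wz": 0}]}}

```text
time_s: 11.37
tcp_pos: [0.587, 0.216, 0.1403]
eef_rot: [60.9, 90.0, -137.4]
contact_force: [-0.4, -0.4, -1.9]
gripper_width: 0.024
```

```bash
python3 - <<'E'
from h import *
go([.5873,.2160,.13],71.8)
E
```

```text
t 11.37 tcp [0.587  0.216  0.1403] jaw deg -108.36 tilt x [-0.001 -0.    -1.   ] F [-0.4 -0.4 -1.9] w 0.024
shift rows [ 0.52 -0.   -0.02]
 turn rows [ 3.923e+01 -1.000e-02 -1.000e-02]  shift after turn [0.52 0.   0.02]
 turn rows [-0.04  0.   -0.01]  shift after turn [ 0.52 -0.   -0.02]
```

No contact yet, as expected. Continuing in small steps.

Request:
{"api": "arm_command", "payload": {"plan": [{"dx": 0.12,"dy": 0,"dz": 0,"wx": 0,"wy": 0,"wz": 0},{"dx": 0.12,"dy": 0,"dz": 0,"wx": 0,"wy": 0,"wz": 0}]}}

```text
time_s: 11.53
tcp_pos: [0.5872, 0.216, 0.1361]
eef_rot: [129.2, 90.0, -69.2]
contact_force: [-2.4, -0.6, 2.6]
gripper_width: 0.0232
```

Request:
{"api": "arm_command", "payload": {"plan": [{"dx": 0.12,"dy": 0,"dz": 0,"wx": 0,"wy": 0,"wz": 0},{"dx": 0.1,"dy": 0,"dz": 0,"wx": 0,"wy": 0,"wz": 0}]}}

```text
time_s: 11.7
tcp_pos: [0.5872, 0.216, 0.1324]
eef_rot: [171.1, 90.0, -27.3]
contact_force: [-3.1, -0.3, 4.4]
gripper_width: 0.0234
```

Request:
{"api": "arm_command", "payload": {"plan": [{"dx": 0.08,"dy": 0,"dz": 0.04,"wx": 0,"wy": 0,"wz": 0},{"dx": 0.06,"dy": 0,"dz": 0,"wx": 0,"wy": 0,"wz": 0}]}}

```text
time_s: 11.87
tcp_pos: [0.5872, 0.2161, 0.1303]
eef_rot: [-174.9, 89.9, -13.2]
contact_force: [-2.7, -1.1, 4.0]
gripper_width: 0.0238
```

Request:
{"api": "arm_command", "payload": {"plan": [{"dx": 0.06,"dy": 0,"dz": 0,"wx": 0,"wy": 0,"wz": 0}]}}

```text
time_s: 11.95
tcp_pos: [0.5872, 0.216, 0.1292]
eef_rot: [-171.0, 89.8, -9.3]
contact_force: [-3.4, -1.7, 5.2]
gripper_width: 0.024
```

Request:
{"api": "arm_command", "payload": {"plan": [{"dx": 0.06,"dy": 0,"dz": 0.05,"wx": 0,"wy": 0,"wz": 0}]}}

```text
time_s: 12.03
tcp_pos: [0.5869, 0.2162, 0.1286]
eef_rot: [-168.9, 89.8, -7.1]
contact_force: [0.8, -5.0, 8.6]
gripper_width: 0.0237
```

Request:
{"api": "arm_command", "payload": {"plan": [{"dx": 0.06,"dy": 0,"dz": 0,"wx": 0,"wy": 0,"wz": 0}]}}

```text
time_s: 12.12
tcp_pos: [0.5872, 0.2161, 0.1281]
eef_rot: [-169.5, 89.7, -7.7]
contact_force: [-5.3, -0.7, 11.5]
gripper_width: 0.0238
```

```bash
python3 - <<'E'
from h import *
go([.5873,.2160,.127],71.8); print(r.get_state()['moment'])
E
```

```text
t 12.12 tcp [0.5872 0.2161 0.1281] jaw deg -108.27 tilt x [ 0.005 -0.001 -1.   ] F [-5.3 -0.7 11.5] w 0.0238
shift rows [ 0.06  0.   -0.01]
 turn rows [3.926e+01 2.000e-02 1.000e-01]  shift after turn [ 0.06 -0.    0.01]
 turn rows [-0.01 -0.06  0.01]  shift after turn [ 0.06  0.   -0.01]
[-0.37780008  2.23345716 -0.00684346]
```

Request:
{"api": "arm_command", "payload": {"plan": [{"dx": 0.02,"dy": 0,"dz": 0,"wx": 0,"wy": -0.05,"wz": 0}]}}

```text
time_s: 12.2
tcp_pos: [0.5873, 0.2161, 0.1285]
eef_rot: [-142.2, 89.9, 19.6]
contact_force: [-4.6, -1.2, 8.4]
gripper_width: 0.0239
```

Request:
{"api": "arm_command", "payload": {"plan": [{"dx": 0.03,"dy": 0,"dz": 0,"wx": 0,"wy": 0,"wz": 0}]}}

```text
time_s: 12.28
tcp_pos: [0.5873, 0.216, 0.1286]
eef_rot: [-139.1, 89.9, 22.7]
contact_force: [-3.9, -0.7, 8.7]
gripper_width: 0.0238
```

Request:
{"api": "arm_command", "payload": {"plan": [{"dx": 0.08,"dy": 0,"dz": 0,"wx": 0,"wy": 0,"wz": 0}]}}

```text
time_s: 12.37
tcp_pos: [0.5873, 0.2161, 0.1279]
eef_rot: [-139.6, 89.9, 22.1]
contact_force: [-6.0, -0.4, 12.3]
gripper_width: 0.0238
```

Request:
{"api": "arm_command", "payload": {"plan": [{"dx": 0.08,"dy": 0,"dz": 0,"wx": 0,"wy": 0,"wz": 0}]}}

```text
time_s: 12.45
tcp_pos: [0.5873, 0.2161, 0.1275]
eef_rot: [-142.9, 89.8, 18.9]
contact_force: [-7.6, -1.8, 15.1]
gripper_width: 0.0234
```

Request:
{"api": "arm_command", "payload": {"plan": [{"dx": 0.06,"dy": 0,"dz": 0.03,"wx": 0,"wy": 0,"wz": 0},{"dx": 0.06,"dy": 0,"dz": 0.03,"wx": 0,"wy": 0,"wz": 0}]}}

```text
time_s: 12.62
tcp_pos: [0.5871, 0.2161, 0.128]
eef_rot: [-153.1, 89.7, 8.7]
contact_force: [-2.8, -3.3, 11.0]
gripper_width: 0.0236
```

Request:
{"api": "arm_command", "payload": {"plan": [{"dx": 0.06,"dy": 0,"dz": 0.03,"wx": 0,"wy": 0,"wz": 0},{"dx": 0.06,"dy": 0,"dz": 0.03,"wx": 0,"wy": 0,"wz": 0}]}}

```text
time_s: 12.78
tcp_pos: [0.587, 0.2162, 0.1283]
eef_rot: [-156.1, 89.5, 5.8]
contact_force: [-2.7, -2.9, 10.1]
gripper_width: 0.0235
```

Request:
{"api": "arm_command", "payload": {"plan": [{"dx": 0.085,"dy": 0,"dz": 0.02,"wx": 0,"wy": -0.06,"wz": 0},{"dx": 0.085,"dy": 0,"dz": 0.02,"wx": 0,"wy": -0.03,"wz": 0}]}}

```text
time_s: 12.95
tcp_pos: [0.5872, 0.216, 0.1277]
eef_rot: [-130.4, 89.7, 31.5]
contact_force: [-4.3, -2.5, 15.2]
gripper_width: 0.0241
```

Request:
{"api": "arm_command", "payload": {"plan": [{"dx": 0.085,"dy": 0,"dz": 0.02,"wx": 0,"wy": -0.03,"wz": 0},{"dx": 0.085,"dy": 0,"dz": 0.02,"wx": 0,"wy": -0.03,"wz": 0}]}}

```text
time_s: 13.12
tcp_pos: [0.5873, 0.216, 0.1276]
eef_rot: [-106.5, 89.7, 55.5]
contact_force: [-5.2, -1.8, 15.2]
gripper_width: 0.0238
```

Steady at about 15 N (17 N allowing for the gauge's weight). Holding just over a second, in pieces.

Request:
{"api": "arm_command", "payload": {"plan": [{"dx": 0.08,"dy": 0,"dz": 0.02,"wx": 0,"wy": -0.03,"wz": 0},{"dx": 0.08,"dy": 0,"dz": 0.02,"wx": 0,"wy": -0.03,"wz": 0},{"dx": 0.08,"dy": 0,"dz": 0.02,"wx": 0,"wy": -0.03,"wz": 0},{"dx": 0.08,"dy": 0,"dz": 0.02,"wx": 0,"wy": -0.03,"wz": 0}]}}

```text
time_s: 13.45
tcp_pos: [0.5873, 0.2159, 0.1278]
eef_rot: [-69.8, 89.5, 92.3]
contact_force: [-4.9, -2.3, 12.9]
gripper_width: 0.0237
```

```bash
python3 - <<'E'
from h import *
go([.5873,.2160,.127],71.8)
E
```

```text
t 13.45 tcp [0.5873 0.2159 0.1278] jaw deg -107.88 tilt x [-0.     0.008 -1.   ] F [-4.9 -2.3 12.9] w 0.0237
shift rows [ 0.04 -0.    0.  ]
 turn rows [-39.2   -0.15   0.05]  shift after turn [ 0.04  0.   -0.  ]
 turn rows [0.07 0.03 0.09]  shift after turn [ 0.04 -0.    0.  ]
```

Request:
{"api": "arm_command", "payload": {"plan": [{"dx": 0.085,"dy": 0,"dz": 0.01,"wx": 0.02,"wy": 0.01,"wz": 0.05},{"dx": 0.085,"dy": 0,"dz": 0.01,"wx": 0.02,"wy": 0,"wz": 0.02},{"dx": 0.085,"dy": 0,"dz": 0.01,"wx": 0.02,"wy": 0,"wz": 0},{"dx": 0.085,"dy": 0,"dz": 0.01,"wx": 0,"wy": 0,"wz": 0}]}}

```text
time_s: 13.78
tcp_pos: [0.5873, 0.2161, 0.1275]
eef_rot: [-117.1, 89.8, 44.8]
contact_force: [-6.2, -1.8, 14.9]
gripper_width: 0.024
```

Request:
{"api": "arm_command", "payload": {"plan": [{"dx": 0.085,"dy": 0,"dz": 0.01,"wx": 0,"wy": 0,"wz": 0},{"dx": 0.085,"dy": 0,"dz": 0.01,"wx": 0,"wy": 0,"wz": 0},{"dx": 0.085,"dy": 0,"dz": 0.01,"wx": 0,"wy": 0,"wz": 0},{"dx": 0.085,"dy": 0,"dz": 0.01,"wx": 0,"wy": 0,"wz": 0}]}}

```text
time_s: 14.12
tcp_pos: [0.5872, 0.216, 0.1276]
eef_rot: [-137.6, 89.5, 24.4]
contact_force: [-6.0, -1.6, 14.9]
gripper_width: 0.0234
```

```bash
python3 - <<'E'
from h import *
go([.5873,.2160,.127],71.8)
E
```

```text
t 14.12 tcp [0.5872 0.216  0.1276] jaw deg -107.95 tilt x [ 0.008  0.003 -1.   ] F [-6.  -1.6 14.9] w 0.0234
shift rows [ 0.03  0.   -0.  ]
 turn rows [-39.22  -0.11  -0.12]  shift after turn [ 0.03 -0.    0.01]
 turn rows [ 0.05 -0.08  0.07]  shift after turn [ 0.03  0.   -0.01]
```

```bash
python3 - <<'E'
from h import *
p,d=r.capture('wrist');s,R=pose();print(s['contact_force'],s['tcp_pos'])
cv2.imwrite('pics/l.png',cv2.resize(p[100:320,210:430],(600,600))[...,::-1])
E
```

```text
[-5.72261634 -2.7406693  15.82413933] [0.58718456 0.21603821 0.12757612]
```

View pics/l.png

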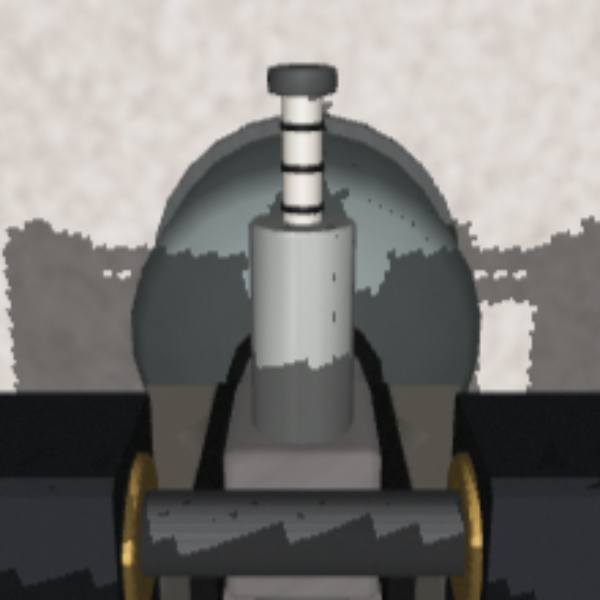

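The white rod is out about 20-25 mm with its marks showing, and the force rises at ~7 N/mm, so the mouth is home on the washer. Lifting straight off.

Request:
{"api": "arm_command", "payload": {"plan": [{"dx": 0.08,"dy": 0,"dz": 0.01,"wx": 0,"wy": -0.03,"wz": 0.03},{"dx": 0.08,"dy": 0,"dz": 0.01,"wx": 0,"wy": -0.03,"wz": 0},{"dx": 0,"dy": 0,"dz": 0,"wx": 0,"wy": 0,"wz": 0},{"dx": -0.2,"dy": 0,"dz": 0,"wx": 0,"wy": 0,"wz": 0},{"dx": -0.4,"dy": 0,"dz": 0,"wx": 0,"wy": 0,"wz": 0},{"dx": -0.5,"dy": 0,"dz": 0,"wx": 0,"wy": 0,"wz": 0},{"dx": -0.5,"dy": 0,"dz": 0,"wx": 0,"wy": 0,"wz": 0},{"dx": -0.7,"dy": 0,"dz": 0,"wx": 0,"wy": 0,"wz": 0},{"dx": -1,"dy": 0,"dz": 0,"wx": 0,"wy": 0,"wz": 0},{"dx": -1,"dy": 0,"dz": 0,"wx": 0,"wy": 0,"wz": 0},{"dx": -1,"dy": 0,"dz": 0,"wx": 0,"wy": 0,"wz": 0},{"dx": -0.5,"dy": 0,"dz": 0,"wx": 0,"wy": 0,"wz": 0}]}}

```text
time_s: 15.17
tcp_pos: [0.5851, 0.2157, 0.2488]
eef_rot: [-67.6, 89.9, 94.5]
contact_force: [0.6, 0.5, -1.3]
gripper_width: 0.0241
```

```bash
python3 - <<'E'
from h import *
go([.5577,-.2072,.24],71.8)
p,d=r.capture('wrist')
cv2.imwrite('pics/m.png',cv2.resize(p[100:320,210:430],(500,500))[...,::-1])
E
```

```text
t 15.17 tcp [0.5851 0.2157 0.2488] jaw deg -107.95 tilt x [-0.     0.002 -1.   ] F [ 0.6  0.5 -1.3] w 0.0241
shift rows [ 0.4  20.54 -5.21]
 turn rows [-3.921e+01 -4.000e-02  1.000e-02]  shift after turn [  0.44 -20.51   5.3 ]
 turn rows [0.06 0.01 0.02]  shift after turn [ 0.44 20.51 -5.3 ]
```

View pics/m.png

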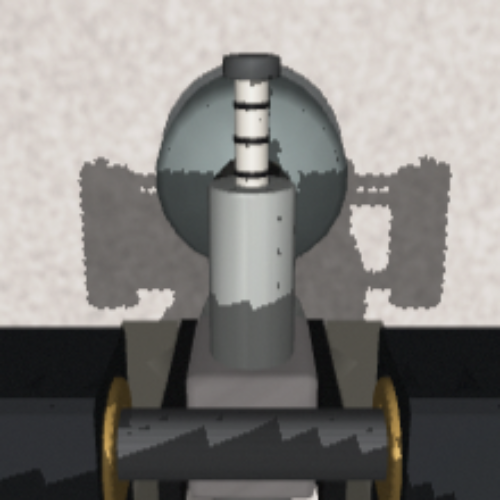

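Request:
{"api": "arm_command", "payload": {"plan": [{"dx": 0,"dy": 0.5,"dz": -0.1,"wx": 0,"wy": 0,"wz": 0},{"dx": 0,"dy": 0.8,"dz": -0.2,"wx": 0,"wy": 0,"wz": 0},{"dx": 0,"dy": 1,"dz": -0.25,"wx": 0,"wy": 0,"wz": 0},{"dx": 0,"dy": 1,"dz": -0.25,"wx": 0,"wy": 0,"wz": 0},{"dx": 0,"dy": 1,"dz": -0.25,"wx": 0,"wy": 0,"wz": 0},{"dx": 0,"dy": 1,"dz": -0.25,"wx": 0,"wy": 0,"wz": 0},{"dx": 0,"dy": 1,"dz": -0.25,"wx": 0,"wy": 0,"wz": 0},{"dx": 0,"dy": 1,"dz": -0.25,"wx": 0,"wy": 0,"wz": 0},{"dx": 0,"dy": 1,"dz": -0.25,"wx": 0,"wy": 0,"wz": 0},{"dx": 0,"dy": 1,"dz": -0.25,"wx": 0,"wy": 0,"wz": 0},{"dx": 0,"dy": 1,"dz": -0.25,"wx": 0,"wy": 0,"wz": 0},{"dx": 0,"dy": 1,"dz": -0.25,"wx": 0,"wy": 0,"wz": 0},{"dx": 0,"dy": 1,"dz": -0.25,"wx": 0,"wy": 0,"wz": 0},{"dx": 0,"dy": 1,"dz": -0.25,"wx": 0,"wy": 0,"wz": 0},{"dx": 0,"dy": 1,"dz": -0.25,"wx": 0,"wy": 0,"wz": 0},{"dx": 0,"dy": 1,"dz": -0.25,"wx": 0,"wy": 0,"wz": 0},{"dx": 0,"dy": 1,"dz": -0.25,"wx": 0,"wy": 0,"wz": 0},{"dx": 0,"dy": 0.7,"dz": -0.2,"wx": 0,"wy": 0,"wz": 0},{"dx": 0,"dy": 0.3,"dz": 0,"wx": 0,"wy": 0,"wz": 0},{"dx": 0,"dy": 0,"dz": 0,"wx": 0,"wy": 0,"wz": 0}]}}

```text
time_s: 16.88
tcp_pos: [0.5353, -0.1748, 0.2263]
eef_rot: [16.5, 88.1, 178.0]
contact_force: [0.9, -0.7, -2.3]
gripper_width: 0.0238
```

```bash
python3 - <<'E'
from h import *
go([.5572,-.2073,.14],71.8)
E
```

```text
t 16.88 tcp [ 0.5353 -0.1748  0.2263] jaw deg -108.41 tilt x [-0.034  0.001 -0.999] F [ 0.9 -0.7 -2.3] w 0.0238
shift rows [ 4.27  1.15 -1.69]
 turn rows [39.22 -0.19 -0.64]  shift after turn [ 4.32 -1.2   1.55]
 turn rows [-0.05  0.4  -0.12]  shift after turn [ 4.32  1.2  -1.55]
```

Request:
{"api": "arm_command", "payload": {"plan": [{"dx": 0.3,"dy": 0.4,"dz": -0.5,"wx": -0.03,"wy": 0.4,"wz": -0.12},{"dx": 0.6,"dy": 0.4,"dz": -0.5,"wx": 0,"wy": 0,"wz": 0},{"dx": 0.8,"dy": 0.3,"dz": -0.4,"wx": 0,"wy": 0,"wz": 0},{"dx": 0.8,"dy": 0.1,"dz": -0.1,"wx": 0,"wy": 0,"wz": 0},{"dx": 0.8,"dy": 0,"dz": 0,"wx": 0,"wy": 0,"wz": 0},{"dx": 0.2,"dy": 0,"dz": 0,"wx": 0,"wy": 0,"wz": 0},{"dx": 0,"dy": 0,"dz": 0,"wx": 0,"wy": 0,"wz": 0}]}}

```text
time_s: 17.47
tcp_pos: [0.5526, -0.2076, 0.1507]
eef_rot: [-23.8, 89.8, 137.8]
contact_force: [-0.7, -0.1, -1.9]
gripper_width: 0.0236
```

```bash
python3 - <<'E'
from h import *
go([.5574,-.2073,.09],71.8)
p,d=r.capture('wrist');m=r.camera_model('wrist')
cv2.imwrite('pics/n.png',p[...,::-1])
print(proj(m,[[.558,-.2072,.03]]))
E
```

```text
t 17.47 tcp [ 0.5526 -0.2076  0.1507] jaw deg -108.36 tilt x [-0.002  0.002 -1.   ] F [-0.7 -0.1 -1.9] w 0.0236
shift rows [ 3.03 -0.08 -0.23]
 turn rows [ 3.924e+01  2.000e-02 -5.000e-02]  shift after turn [3.03 0.09 0.22]
 turn rows [-0.03  0.03  0.01]  shift after turn [ 3.03 -0.09 -0.22]
[[318.39416736 190.86984521]]
```

View pics/n.png

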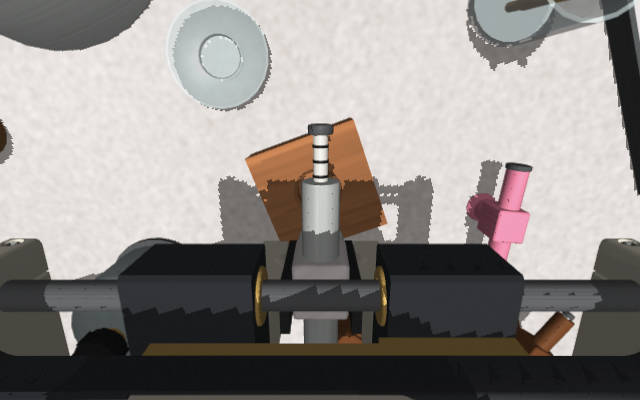

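Wrist view: hole at about (318,187), predicted (318,191), in line with the barrel; rod still out (320,125-180).

Request:
{"api": "arm_command", "payload": {"plan": [{"dx": 0.7,"dy": -0.08,"dz": -0.15,"wx": 0,"wy": 0.02,"wz": 0},{"dx": 0.8,"dy": 0,"dz": -0.05,"wx": 0,"wy": 0,"wz": 0},{"dx": 0.8,"dy": 0,"dz": 0,"wx": 0,"wy": 0,"wz": 0},{"dx": 0.6,"dy": 0,"dz": 0,"wx": 0,"wy": 0,"wz": 0},{"dx": 0,"dy": 0,"dz": 0,"wx": 0,"wy": 0,"wz": 0},{"dx": 0,"dy": 0,"dz": 0,"wx": 0,"wy": 0,"wz": 0}]}}

```text
time_s: 18.02
tcp_pos: [0.5609, -0.2057, 0.0982]
eef_rot: [-164.4, 89.5, -2.5]
contact_force: [-0.6, -0.4, -1.0]
gripper_width: 0.0239
```

```bash
python3 - <<'E'
from h import *
go([.5574,-.2073,.0463],71.8)
E
```

```text
t 18.02 tcp [ 0.5609 -0.2057  0.0982] jaw deg -108.12 tilt x [ 0.009 -0.    -1.   ] F [-0.6 -0.4 -1. ] w 0.0239
shift rows [2.59 0.14 0.17]
 turn rows [-39.25  -0.05  -0.17]  shift after turn [ 2.6  -0.13 -0.14]
 turn rows [ 0.02 -0.11  0.03]  shift after turn [2.6  0.13 0.14]
```

Request:
{"api": "arm_command", "payload": {"plan": [{"dx": 0.3,"dy": 0.1,"dz": 0.15,"wx": 0,"wy": -0.11,"wz": 0.03},{"dx": 0.5,"dy": 0.03,"dz": 0.05,"wx": 0,"wy": 0,"wz": 0},{"dx": 0.4,"dy": 0,"dz": 0,"wx": 0,"wy": 0,"wz": 0},{"dx": 0,"dy": 0,"dz": 0,"wx": 0,"wy": 0,"wz": 0}]}}

```text
time_s: 18.35
tcp_pos: [0.5582, -0.2069, 0.0764]
eef_rot: [-167.9, 89.7, -5.9]
contact_force: [-0.2, -0.3, -2.7]
gripper_width: 0.0236
```

```bash
python3 - <<'E'
from h import *
go([.5574,-.2073,.0463],71.8)
E
```

```text
t 18.35 tcp [ 0.5582 -0.2069  0.0764] jaw deg -108.05 tilt x [ 0.005 -0.001 -1.   ] F [-0.2 -0.3 -2.7] w 0.0236
shift rows [1.5  0.04 0.04]
 turn rows [-3.924e+01 -2.000e-02 -1.000e-01]  shift after turn [ 1.5  -0.03 -0.03]
 turn rows [ 0.03 -0.07  0.01]  shift after turn [1.5  0.03 0.03]
```

Request:
{"api": "arm_command", "payload": {"plan": [{"dx": 0.3,"dy": 0.03,"dz": 0.05,"wx": 0,"wy": -0.07,"wz": 0},{"dx": 0.4,"dy": 0,"dz": 0,"wx": 0,"wy": 0,"wz": 0},{"dx": 0.3,"dy": 0,"dz": 0,"wx": 0,"wy": 0,"wz": 0},{"dx": 0.1,"dy": 0,"dz": 0,"wx": 0,"wy": 0,"wz": 0}]}}

```text
time_s: 18.68
tcp_pos: [0.5574, -0.2074, 0.0527]
eef_rot: [-95.7, 89.9, 66.3]
contact_force: [0.3, -0.8, -2.5]
gripper_width: 0.0237
```

```bash
python3 - <<'E'
from h import *
go([.5574,-.2073,.0463],71.8)
E
```

```text
t 18.68 tcp [ 0.5574 -0.2074  0.0527] jaw deg -108.05 tilt x [ 0.     0.001 -1.   ] F [ 0.3 -0.8 -2.5] w 0.0237
shift rows [ 0.32 -0.    0.  ]
 turn rows [-3.924e+01 -2.000e-02 -0.000e+00]  shift after turn [ 0.32  0.   -0.  ]
 turn rows [ 0.03 -0.    0.01]  shift after turn [ 0.32 -0.    0.  ]
```

The mouth is inside the hole, with no contact yet. Lowering the last 6 mm.

Request:
{"api": "arm_command", "payload": {"plan": [{"dx": 0.14,"dy": 0,"dz": 0,"wx": 0,"wy": 0,"wz": 0},{"dx": 0.12,"dy": 0,"dz": 0,"wx": 0,"wy": 0,"wz": 0},{"dx": 0.02,"dy": 0,"dz": 0,"wx": 0,"wy": 0,"wz": 0}]}}

```text
time_s: 18.93
tcp_pos: [0.5573, -0.2075, 0.0462]
eef_rot: [-32.8, 89.9, 129.2]
contact_force: [-2.8, 1.4, 9.8]
gripper_width: 0.0238
```

Request:
{"api": "arm_command", "payload": {"plan": [{"dx": 0.03,"dy": 0,"dz": 0,"wx": 0,"wy": 0,"wz": 0}]}}

```text
time_s: 19.02
tcp_pos: [0.5574, -0.2075, 0.0462]
eef_rot: [-21.9, 89.9, 140.1]
contact_force: [-3.2, 2.5, 7.9]
gripper_width: 0.0238
```

On the floor of the hole at the same height as before. Release.

Request:
{"api": "arm_command", "payload": {"plan": [{"dx": -0.01,"dy": 0,"dz": 0,"wx": 0,"wy": 0,"wz": 0},{"dx": 0,"dy": 0,"dz": 0,"wx": 0,"wy": 0,"wz": 0}], "force": 5}}

```text
time_s: 19.18
tcp_pos: [0.5577, -0.2075, 0.0469]
eef_rot: [-90.6, 90.0, 71.4]
contact_force: [0.2, -0.4, -2.8]
gripper_width: 0.024
```

Request:
{"api": "arm_command", "payload": {"plan": [{"dx": 0,"dy": 0,"dz": 0,"wx": 0,"wy": 0,"wz": 0},{"dx": 0,"dy": 0,"dz": 0,"wx": 0,"wy": 0,"wz": 0},{"dx": 0,"dy": 0,"dz": 0,"wx": 0,"wy": 0,"wz": 0},{"dx": 0,"dy": 0,"dz": 0,"wx": 0,"wy": 0,"wz": 0},{"dx": 0,"dy": 0,"dz": 0,"wx": 0,"wy": 0,"wz": 0},{"dx": 0,"dy": 0,"dz": 0,"wx": 0,"wy": 0,"wz": 0},{"dx": 0,"dy": 0,"dz": 0,"wx": 0,"wy": 0,"wz": 0}], "fingers": -0.4}}

```text
time_s: 19.77
tcp_pos: [0.5591, -0.2077, 0.0479]
eef_rot: [-166.1, 89.8, -4.1]
contact_force: [-0.2, 0.3, 0.6]
gripper_width: 0.0602
```

Request:
{"api": "arm_command", "payload": {"plan": [{"dx": -0.3,"dy": 0,"dz": 0,"wx": 0,"wy": 0,"wz": 0},{"dx": -0.5,"dy": 0,"dz": 0,"wx": 0,"wy": 0,"wz": 0},{"dx": -0.7,"dy": 0,"dz": 0,"wx": 0,"wy": 0,"wz": 0},{"dx": -0.8,"dy": 0,"dz": 0,"wx": 0,"wy": 0,"wz": 0},{"dx": -1,"dy": 0,"dz": 0,"wx": 0,"wy": 0,"wz": 0},{"dx": -1,"dy": 0,"dz": 0,"wx": 0,"wy": 0,"wz": 0},{"dx": -1,"dy": 0,"dz": 0,"wx": 0,"wy": 0,"wz": 0},{"dx": -1,"dy": 0,"dz": 0.5,"wx": 0,"wy": 0,"wz": 0},{"dx": -0.5,"dy": 0,"dz": 0.5,"wx": 0,"wy": 0,"wz": 0},{"dx": 0,"dy": 0,"dz": 0,"wx": 0,"wy": 0,"wz": 0}]}}

```text
time_s: 20.6
tcp_pos: [0.5389, -0.2019, 0.1971]
eef_rot: [179.7, 89.8, -18.3]
contact_force: [0.6, -0.3, 0.2]
gripper_width: 0.0614
```

```bash
python3 - <<'E'
from h import *
go([.5574,-.2073,.0463],71.8)
p,d=r.capture('wrist');cv2.imwrite('pics/o.png',p[...,::-1])
p,d=r.capture('scene');cv2.imwrite('pics/p.png',p[...,::-1])
E
```

```text
t 20.6 tcp [ 0.5389 -0.2019  0.1971] jaw deg -107.96 tilt x [ 0.004 -0.001 -1.   ] F [ 0.6 -0.3  0.2] w 0.0614
shift rows [ 7.54 -0.03 -0.93]
 turn rows [-39.22   0.    -0.08]  shift after turn [7.54 0.03 0.96]
 turn rows [ 0.05 -0.05 -0.  ]  shift after turn [ 7.54 -0.03 -0.96]
```

View pics/o.png

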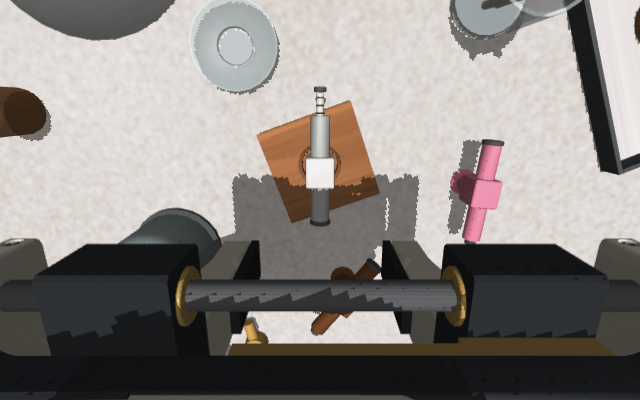

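View pics/p.png

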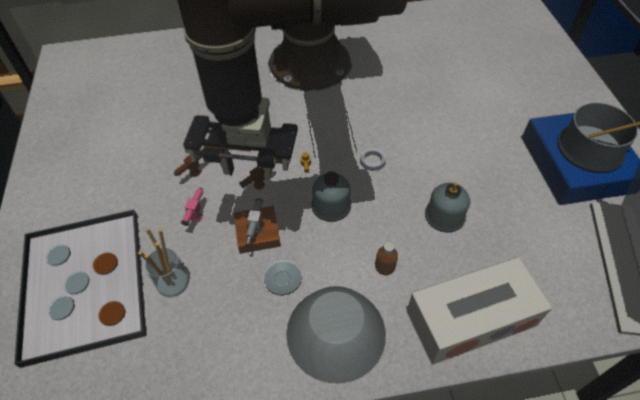

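```bash
python3 - <<'E'
from h import *
p,d=r.capture('wrist');m=r.camera_model('wrist')
cv2.imwrite('pics/q.png',cv2.resize(p[75:240,240:405],(600,600),interpolation=cv2.INTER_CUBIC)[...,::-1])
print('knob tip to barrel end', np.linalg.norm(at_z(m,(320,90),.057)-at_z(m,(320,115),.059)))
for v in (170,180,200,215,120,130,140): print(v, [np.round(at_d(m,(u,v),d[v,u]),4) for u in (320,)])
print([round(float(at_d(m,(u,v),d[v,u])[2]),4) for v in (165,175,184) for u in (310,320,330)])
E
```

```text
knob tip to barrel end 0.019120179922825713
170 [array([ 0.5594, -0.2081,  0.0662])]
180 [array([ 0.5516, -0.2056,  0.0668])]
200 [array([ 0.5346, -0.2   ,  0.0639])]
215 [array([ 0.5215, -0.1958,  0.0627])]
120 [array([ 0.597 , -0.2203,  0.0641])]
130 [array([ 0.5896, -0.2179,  0.0634])]
140 [array([ 0.582 , -0.2154,  0.0628])]
[0.0656, 0.0655, 0.0667, 0.0668, 0.0657, 0.0664, 0.0663, 0.0666, 0.0666]
```

View pics/q.png

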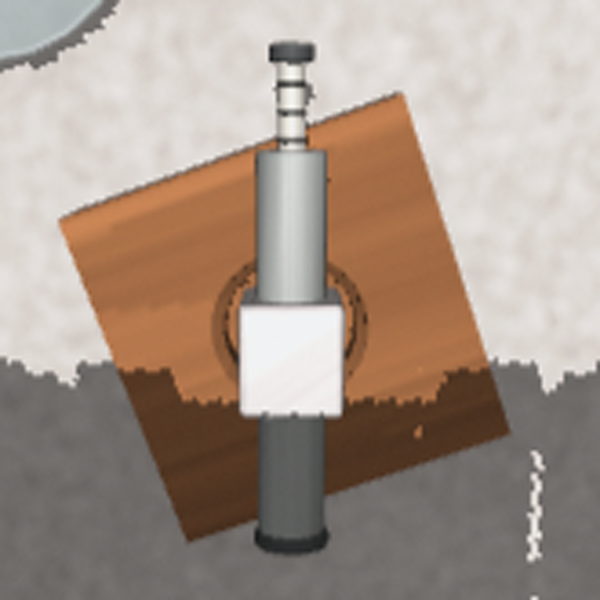

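The gauge stands upright (block top level at ≈0.066 m, barrel level), with the rod out and the same three marks showing. The tool is about 15 cm clear. Handing in.

```bash
python3 - <<'E'
from plant import r
print(r.get_state()['time_s'], r.close_job())
E
```

```text
the job is handed in; nothing more can be done
20.75 None
```

I tested the cartridge with the bare brass nipple and handed the job in at 20.75 s. The gauge is back upright in its holder with the rod out.

- **Press:** I lowered the gauge over the nipple by feel until it sat on the washer. The force then rose at about 7 N/mm, which is the washer's stiffness.
- **Hold:** I held it there for about 1.3 s. The readings were 13–16 N, or about 15–18 N once the gauge's 2 N weight is added. The hold was not perfectly even: just before it, the reading dipped to about 10 N and a sideways force of up to 7.6 N appeared. No reading at the end of a move or during a look passed 18 N with the weight added, but I did not log the force continuously.
- **Return:** I set the gauge down at its old height in the hole; it was under 1 mm off the bottom when I opened the fingers. The last wrist picture shows it level, with the rod about 19–20 mm out and the same three marks showing as during the press.
- **Other things:** In the last scene picture, everything I could see was still in its place. The gripper was partly in front of the two brown look-alikes, so I could not check those fully.

No check failed. The scene camera's projections were off by 1–2 pixels (about 2–5 mm), so I relied on the wrist camera for alignment.

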